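Set the suction of a bench vacuum aspirator with its intake closed

TASK

Set the suction of the bench aspirator for the next run: close its intake port with the orange test plug from the tray, pushed gently and fully home, then turn the sunken regulator knob clockwise until the red gauge needle stands on the green set hand, and let go with the plug still in. The knob spins freely until it is pressed down and its clutch drops in; find the place by feel, pressing only lightly, and never force it down onto the clutch teeth. Leave the small things on the tray and behind the aspirator as they are.

Things in the scene. Friction and masses are not known exactly. Their poses are not given: they have to be found in the camera images.
- aspirator: White bench vacuum aspirator, fixed, 175 mm deep (x), 230 mm wide (y), 100 mm high. Origin: centre of its underside; z up, y to the robot's left, front (sloping face with the gauge) towards -x. Its flat top panel, 100 mm above the counter, spans own x -13 to +88 mm; the regulator well is in its right part, the intake port in its left, 140 mm apart.
- port_mouth (a point): Centre of the intake port's mouth, in the plane of the top panel (own x +37.5, y +75, z +100 mm of the aspirator). A straight round hole, 27 mm across, ringed in blue. In it a very lightly sprung poppet (about 0.3 N) stands up to 18 mm below the mouth; the seated plug pushes it down 4 mm.
- test_plug: Loose test plug, about 80 g, upright on the tray. Origin: centre of its stem's underside, z up its axis. From below: black stem 24 mm in diameter, 22 mm long, foot chamfered; orange flange 36 mm in diameter, 4 mm thick; orange round grip 20 mm in diameter, 22 mm tall (26 to 48 mm above the origin). Fully home, the flange lies on the top panel and the origin is 22 mm below the port's mouth.
- well_mouth (a point): Centre of the regulator well's mouth, level with the top panel (own x +37.5, y -65 mm, z 100 mm of the aspirator). A round vertical well 76 mm in diameter and 36 mm deep with the knob standing in its middle: 26 mm between knob and wall, for fingers pointing straight down.
- knob_top (a point): Centre of the regulator knob's top face, on its axis. Released it is 3 mm below the top panel (97 mm above the aspirator's origin) and it goes down with the knob. The return spring takes 1 N to start down and 2.3 N at 5 mm; when let go the knob springs up and the valve wheel stays as it was set.
- trim_knob: The regulator knob: black ribbed upright cylinder, 24 mm in diameter, 20 mm tall, blue top. Origin: centre of its underside (13 mm above the well's floor when released), z up. Two dogs, hidden below it, stand over the valve wheel's teeth or its gaps. Over a tooth, the knob meets it hard after 1 mm of press; over gaps it goes down 6.5 mm and then bottoms hard. Until dropped in it spins freely.
- valve_wheel: Toothed wheel hidden under the knob at the well's floor (origin there, on the knob's axis): 6 teeth 60 degrees apart; the dogs drop in over about 0.2 rad of each 1.05 rad, at an angle that must be felt for. With the knob 4.5 mm or more down they are fully in and drive it, with up to 0.25 rad of play. Stiff (0.05 N m). Clockwise from above raises the suction: the needle turns clockwise by the same angle.
- dial_centre (a point): Pivot of the needle in the round suction gauge (84 mm across, black rim, white dial under a clear cover) on the left of the sloping face, which is tilted 43 degrees up from level and faces the robot.
- needle: Red gauge needle, 32 mm from pivot to tip, under the cover. x axis: from the pivot to the tip; z axis: out of the dial. With the port open it stays near the lower left end of the scale; when the plug goes home it jumps clockwise by 1.5 to 1.8 rad; from then on it follows the valve wheel.
- needle_tip (a point): Tip of the red needle, 32 mm from the pivot.
- set_hand: The green set hand that marks the wanted suction, same axes as the needle's, same pivot, under the cover; it does not move. At the start, with the plug home, it is 0.5 to 1.0 rad clockwise of the needle.
- set_hand_tip (a point): Tip of the green set hand, 32.5 mm from the pivot.
- tray: Brown flat accessory tray, 120 x 260 x 14 mm, fixed; origin: centre of its underside. The plug, the vial and the tweezers are on it.
- vial: Loose small dropper vial with a white cap, 26 mm in diameter, 58 mm tall, standing on the tray; origin: centre of its underside. A bystander.
- tweezers: Loose steel forceps, 127 mm long, lying on the tray; origin: centre of the underside. A bystander.
- cup: Loose lidded specimen cup, 49 mm in diameter, 55 mm tall, behind the aspirator; origin: centre of its underside. A bystander.
- flask: Loose small glass beaker, 50 mm in diameter, 67 mm tall, behind the aspirator; origin: centre of its underside. A bystander.
Things that resemble listed ones, but are neither listed nor needed, are in the scene too. What is meant by the test_plug is not purple, and is the smaller of those in its own colour.

How it is judged:
By the outcome, as a careful person would: the job done as asked, in the order asked, and still so for the second after the job is handed in, with the robot touching nothing.
It also fails if it takes over 67 s, if anything falls off the work surface, if the arm or the gripper's body presses on something with over 40 N, if the wrist force passes 120 N, or if a joint passes its speed limit or range.

ROBOT

A 7-joint arm with a two-finger parallel gripper is mounted at the origin on a cart in front of the work surface, level with it; the furniture and walls round the work are solid. World frame = base frame: x ahead of the robot, y to its left, z up, the work surface at z = 0. Lengths are in m, angles in rad, forces in N, time in s.
With the tool pointing down it reaches from about 0.425 to 0.975 m from the base axis. Payload 16.7 kg.
Tool frame: the origin (TCP) lies between the finger pads; the fingertips stand 19 mm ahead of it and the grasp point (between the pads) is the TCP; z points along the fingers, y is the direction in which the jaws open and shut (so a half turn about z gives the same grasp; the last joint's range is limited). The gripper opens to 85 mm and grips with 20 to 120 N. Pads are 22 mm wide; open, the fingers measure 114 mm over their backs; the gripper's body (76 mm by 85 mm) begins 54 mm behind the grasp point. The pads swing forward as they close: fully open they stand 13 mm farther back than shut.
Start: joints at [0.966, 0.426, 0.074, 1.606, -0.034, 1.111, -0.067], TCP at [0.297, -0.606, 0.216] pointing down, gripper open.
Joint ranges: [-2.85, 2.85], [-0.5, 2.14], [-1.23, 1.37], [0.21, 2.46], [-1.02, 4.16], [0.16, 2.05], [-2.73, 2.73]. Speed limits (rad/s): [1.89, 1.89, 2.39, 2.39, 3.01, 3.01, 3.01].

INTERFACE

Orientations are given as a unit quaternion [w, x, y, z].
In Python, from cell import monitor, imaging, arm, nets gives the robot as it stands.
- The arm moves only by the shell command python3 -m creep 'ROWS' [OPENING]. ROWS is text: rows parted by semicolons, each of 4 numbers parted by spaces: the shift along the tool's x, y, z in m, then the turn about the tool's z in degrees. In form: tx ty tz spin; .... A call has 1 to 10 rows; each row is the pose to reach, as a shift and turn from the pose commanded when the call began, along the tool's axes at that moment; what a row does not reach only later rows make up. A row lasts 1/10 s, in which the tool goes at most 50 mm and 8.59 degrees, less where a joint would pass 70% of its speed; a pose out of reach is approached as far as the arm can. A call with a gripper value outside its range is refused whole. OPENING is the opening, from -1 (shut) to 1 (fully open), set as the call begins (- or left out, the last holds). The fingers move at their own pace and stop on an object; the grip force is fixed at half the most. Time passes only in rows, so rows that repeat a pose let the fingers close. It gives the time, the measured TCP pose, the force and the opening at its end, in the units of the state.
- monitor.get_state(): the state, without advancing time (a new reading comes with each control period).
- imaging.camera(name): name is "scene" or "top" or "wrist"; returns the picture (400x640x3 uint8, red, green, blue); there is no depth.
- imaging.get_calibration(name): a dict with "fovy" (degrees; the focal length in pixels is half the picture's height over the tangent of half this angle, whatever the lens; pixels are square), "cx", "cy" (the principal point, pixels), "R" (3x3) and "t" (3): a world point X has camera coordinates R X + t. Camera axes: x right, y down, z forward; pixel columns grow to the right and rows downward; lengths in m; the calibration is good to about 2 mm. A picture is of the moment at which its call begins: read the wrist's pose just before it. get_calibration takes no time and is no camera call; for the wrist camera it gives the pose at the moment of the call.
- arm.job_done(): hands the job in, once; it reports no verdict.
Trained networks look in the newest picture that a camera, given by its name, has taken for a name from the list of things; names that differ only in an ending like _2 or _b are one class to them, and where a whole thing is asked for, a point or a joint stands for the part that bears it (a point fixed in the world has none). Each returns a list of dicts, best first, with "p" (0 to 1); they miss things now and then, are a little off and sometimes report something else, mostly with a low value. They report only what shows in the picture. A call takes as long as a camera call. They do not tell look-alikes from the thing itself.
- nets.cut_out(target, camera): "region" (400x640 bool, what is visible of it) and "pixel" ([column, row] in pixels, amid what is visible of it).
The state is a dict: "time_s": time; "q": joint angles; "qd": joint speeds; "joint_efforts": joint torques, N m; "eef_pos": TCP position; "tool_rot": TCP orientation; "ft_force": force on the tool from outside, world axes, zero at the start; "ft_torque": the same for the moment, N m; "opening": opening from 0.0 (shut) to 1.0 (fully open).
Only numpy, scipy, OpenCV 4.12 (cv2) and the standard library are available. Lean on these libraries where they do the work, as an engineer would, in place of code of your own. Each camera call takes 0.05 s, during which the arm holds its last target.

## Working session

There is one attempt and no reset: what is moved stays moved. The work goes in short steps, Python scripts to look and compute and a shell command to move; the robot and the scene stay as the last step left them, time stands still between calls to the robot, and variables do not carry over. Pictures are saved under pics/ and viewed, and the job is handed in when it is done.

```bash
ls; mkdir -p pics; python3 - <<'E'
from cell import monitor, imaging
import cv2
s=monitor.get_state(); print({k:(v if not hasattr(v,'__len__') else [round(float(x),4) for x in v]) for k,v in s.items()})
for n in ("scene","top","wrist"):
    im=imaging.camera(n); cv2.imwrite(f"pics/{n}0.png",im[:,:,::-1]); c=imaging.get_calibration(n); print(n,c)
E
```

```text
pics
{'time_s': 0.0, 'q': [0.9655, 0.4267, 0.0739, 1.6066, -0.0341, 1.1108, -0.0671], 'qd': [0.0003, -0.0012, 0.0013, -0.0008, -0.0006, 0.0003, -0.0005], 'joint_efforts': [-0.0003, -94.9809, 3.7608, -46.3518, 0.0192, 0.0102, 0.0], 'eef_pos': [0.2969, -0.6057, 0.2152], 'tool_rot': [-0.0006, 0.9742, 0.2259, -0.0002], 'ft_force': [-0.1435, -0.3469, -0.5687], 'ft_torque': [-0.045, -0.0209, 0.0106], 'opening': 0.9999244066102941}
scene {'fovy': 42.64934490973559, 'cx': 315.80257054776376, 'cy': 205.0708803511459, 'R': array([[-0.4939835 , -0.86946908, -0.00195363],
       [-0.66095562,  0.37697581, -0.64886586],
       [ 0.56490527, -0.31923777, -0.76090031]]), 't': array([0.31272835, 0.37498298, 1.0378335 ])}
top {'fovy': 48.28104448430825, 'cx': 321.28186296762544, 'cy': 195.2994539512998, 'R': array([[-0.00310002, -0.9999175 , -0.01246567],
       [-0.99599096,  0.00420181, -0.08935516],
       [ 0.08940017,  0.0121387 , -0.99592182]]), 't': array([0.0561143 , 0.54167124, 1.07555428])}
wrist {'fovy': 58.23785916159342, 'cx': 330.0609997164483, 'cy': 197.55826700983735, 'R': array([[ 0.44013661, -0.89792989, -0.00129454],
       [-0.85303463, -0.41857969,  0.31164556],
       [-0.28037774, -0.13606233, -0.95019754]]), 't': array([-0.67490635, -0.04119765,  0.38016502])}
```

View pics/scene0.png

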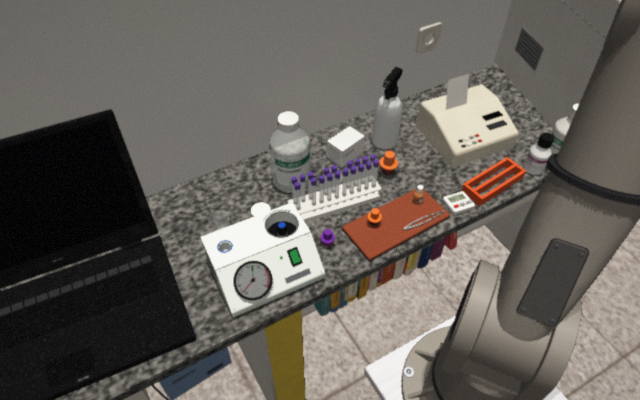

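View pics/top0.png

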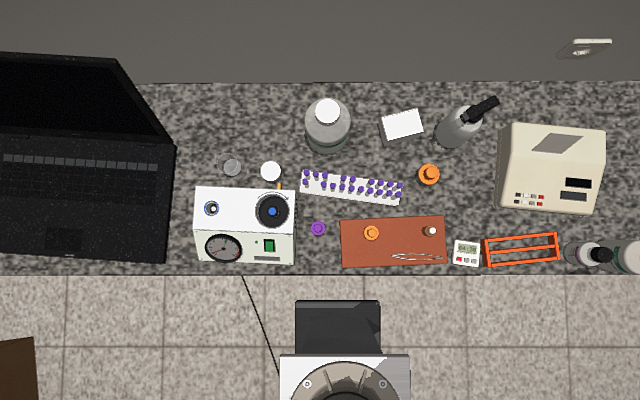

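View pics/wrist0.png

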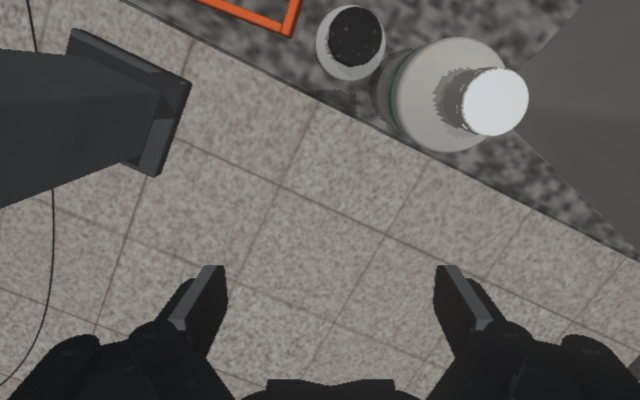

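The scene view shows the orange plug on the tray at (375,217) and a larger orange one behind it at (389,160), with the purple one at (327,237). In the top view the tray plug is at (371,232), the port at (212,208), the knob at (272,211) and the gauge at (223,248).

```bash
cat > h.py <<'E'
from cell import monitor, imaging, arm, nets
import numpy as np, cv2
from scipy.spatial.transform import Rotation as Ro
def K(c):
    f=200/np.tan(np.radians(c["fovy"]/2)); return np.array([[f,0,c["cx"]],[0,f,c["cy"]],[0,0,1]])
def ray(c,p):
    d=np.linalg.inv(K(c))@np.array([p[0],p[1],1.]); R=np.array(c["R"]); return -R.T@np.array(c["t"]), R.T@d
def onz(c,p,z):
    o,d=ray(c,p); return o+d*(z-o[2])/d[2]
def proj(c,X):
    x=np.array(c["R"])@np.array(X)+c["t"]; u=K(c)@x; return u[:2]/u[2]
def tri(l):
    A=np.zeros((3,3));b=np.zeros(3)
    for c,p in l:
        o,d=ray(c,p); d=d/np.linalg.norm(d); M=np.eye(3)-np.outer(d,d); A+=M; b+=M@o
    return np.linalg.solve(A,b)
def tcp():
    s=monitor.get_state(); q=s["tool_rot"]; return np.array(s["eef_pos"]), Ro.from_quat([q[1],q[2],q[3],q[0]]).as_matrix(), s
np.set_printoptions(precision=4,suppress=True)
E
python3 - <<'E'
from h import *
imaging.camera("top");imaging.camera("scene")
C={n:imaging.get_calibration(n) for n in("top","scene")}
for t in ("test_plug","port_mouth","knob_top","well_mouth","dial_centre","vial","tweezers","cup","flask","aspirator"):
    for n in C:
        for d in nets.cut_out(t,n)[:3]: print(t,n,round(d["p"],2),np.round(d["pixel"],1),d["region"].sum())
E
```

```text
test_plug top 0.62 [316.4 230.2] 192
test_plug top 0.6 [431.  171.3] 356
test_plug top 0.57 [372.5 233.4] 129
test_plug scene 0.9 [383.2 160.7] 341
test_plug scene 0.57 [327.9 240.2] 162
test_plug scene 0.49 [375.5 214.7] 141
port_mouth top 0.58 [245.3 226.2] 7591
knob_top top 0.58 [275.7 209.9] 96
well_mouth top 0.58 [243.2 225.1] 7475
well_mouth scene 0.79 [263.6 258.1] 8820
well_mouth scene 0.57 [279.9 228.3] 115
dial_centre top 0.83 [226.6 247.4] 843
dial_centre top 0.69 [271.6 170.8] 352
dial_centre scene 0.8 [251.2 284.9] 1223
vial top 0.46 [428.4 230.2] 117
vial scene 0.46 [428.3 216.7] 6
vial scene 0.44 [416.3 196.1] 191
tweezers scene 0.59 [424.5 217.5] 189
cup top 0.56 [270.1 169.9] 346
cup scene 0.71 [259.  209.9] 177
flask top 0.8 [226.9 166.5] 438
flask top 0.52 [273.2 171.1] 351
flask scene 0.62 [217.6 221.1] 330
aspirator top 0.58 [244.9 225.7] 7699
aspirator scene 0.74 [262.4 258.1] 8754
aspirator scene 0.65 [395.9 224.2] 3350
```

```bash
python3 - <<'E'
import cv2
im=cv2.imread("pics/top0.png"); cv2.imwrite("pics/topz.png",cv2.resize(im[150:280,180:380],None,fx=4,fy=4,interpolation=cv2.INTER_CUBIC))
im=cv2.imread("pics/scene0.png"); cv2.imwrite("pics/scz.png",cv2.resize(im[190:315,195:395],None,fx=4,fy=4,interpolation=cv2.INTER_CUBIC))
E
```

```text
(no output)
```

View pics/topz.png

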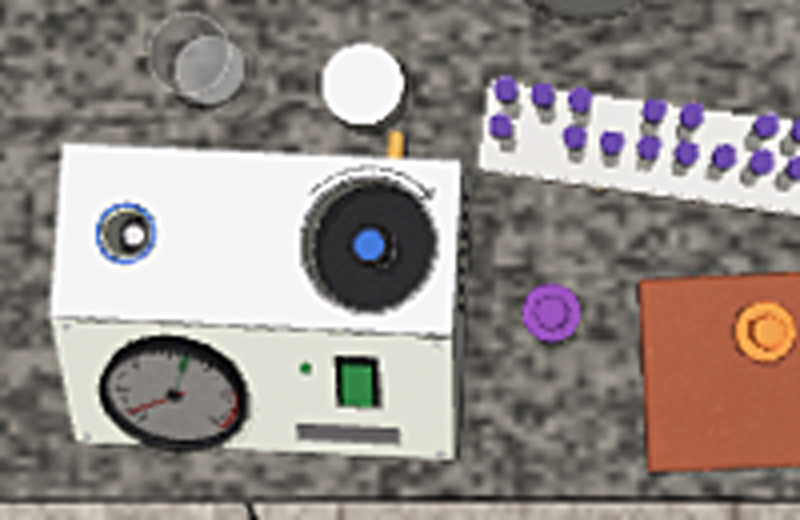

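View pics/scz.png

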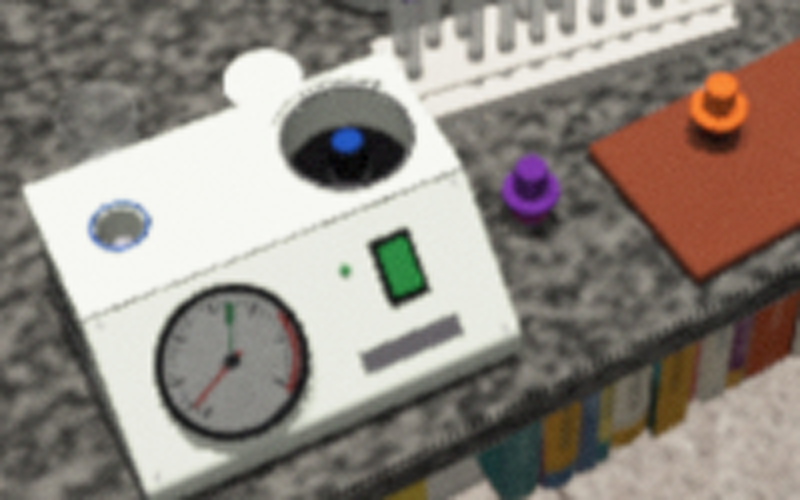

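The zooms show the blue-ringed port, the blue knob top, the red needle at lower left and the green hand near 12 o'clock. Next I locate the points in 3D.

```bash
python3 - <<'E'
from h import *
C={n:imaging.get_calibration(n) for n in("top","scene")}
P={"port":((211.4,208.1),(225,246.5),.1),"knob":((272.3,211),(282,225),.097),"plugtop":((371.9,232.5),(375.4,210.8),.062),"vial":((432.3,230.5),(420,188),.072)}
for k,(a,b,z) in P.items():
    print(k,tri([(C["top"],a),(C["scene"],b)]),onz(C["top"],a,z),onz(C["scene"],b,z))
for a in [(62,145),(460,160),(450,338),(52,318)]: print("corner",onz(C["top"],(180+a[0]/4-.4,150+a[1]/4-.4),.1))
p,R,s=tcp();print(p,R)
E
```

```text
port [0.5069 0.3067 0.0961] [0.5067 0.3057 0.1   ] [0.5039 0.3072 0.1   ]
knob [0.4998 0.1663 0.0938] [0.4996 0.1659 0.097 ] [0.4974 0.1673 0.097 ]
plugtop [ 0.4499 -0.0657  0.0596] [ 0.4499 -0.0655  0.062 ] [ 0.4484 -0.0644  0.062 ]
vial [ 0.4546 -0.207   0.0621] [ 0.454  -0.2054  0.072 ] [ 0.4485 -0.1994  0.072 ]
corner [0.5582 0.3444 0.1   ]
corner [0.5485 0.1145 0.1   ]
corner [0.4466 0.12   0.1   ]
corner [0.4587 0.3479 0.1   ]
[ 0.2971 -0.606   0.2159] [[ 0.8979  0.4402 -0.    ]
 [ 0.4402 -0.8979  0.0001]
 [ 0.     -0.0001 -1.    ]]
```

Measurements agree: knob and port are 139.6 mm apart, and heights are within 4 mm. Moving to above the plug.

```bash
python3 -m creep '0.37 -0.415 0 0;0.37 -0.415 0 0;0.37 -0.415 0 0;0.37 -0.415 0 0;0.37 -0.415 0 0;0.37 -0.415 0 0;0.37 -0.415 0 0;0.37 -0.415 0 0;0.37 -0.415 0 0;0.37 -0.415 0 0' 1
```

```text
time_s: 2.25
eef_pos: [0.4318, -0.1226, 0.2163]
tool_rot: [0.0, 0.974, 0.226, 0.0]
ft_force: [1.4, -0.3, -0.2]
opening: 1.001
```

```bash
python3 -m creep '0.04 -0.044 0.04 0;0.04 -0.044 0.04 0;0.04 -0.044 0.04 0;0.04 -0.044 0.04 0;0.04 -0.044 0.04 0' 0.0; python3 - <<'E'
from h import *
p,R,s=tcp(); c=imaging.get_calibration("wrist"); im=imaging.camera("wrist"); cv2.imwrite("pics/w1.png",im[:,:,::-1])
print(p,R,s["q"],s["ft_force"],s["opening"]); print("cam",ray(c,(0,0))[0])
for d in nets.cut_out("test_plug","wrist")[:3]: print(d["p"],d["pixel"],d["region"].sum(), onz(c,d["pixel"],.05))
E
```

```text
time_s: 2.75
eef_pos: [0.4483, -0.0685, 0.1765]
tool_rot: [0.0, 0.974, 0.225, 0.0]
ft_force: [0.1, -0.3, -0.7]
opening: 0.501
[ 0.4483 -0.0685  0.1765] [[ 0.8986  0.4388  0.0007]
 [ 0.4388 -0.8986 -0.0003]
 [ 0.0005  0.0006 -1.    ]] [ 0.3028  0.1242 -0.3141  2.1101  0.0488  0.9132 -1.1553] [ 0.1321 -0.3408 -0.7057] 0.5008880888513382
cam [ 0.5197 -0.0341  0.3344]
0.98 [192.5, 92.3] 1545 [0.4659 0.0559 0.05  ]
0.8 [567.9, 94.9] 4282 [ 0.5896 -0.2018  0.05  ]
0.66 [327.9, 174.1] 1352 [ 0.4534 -0.0646  0.05  ]
```

View pics/w1.png

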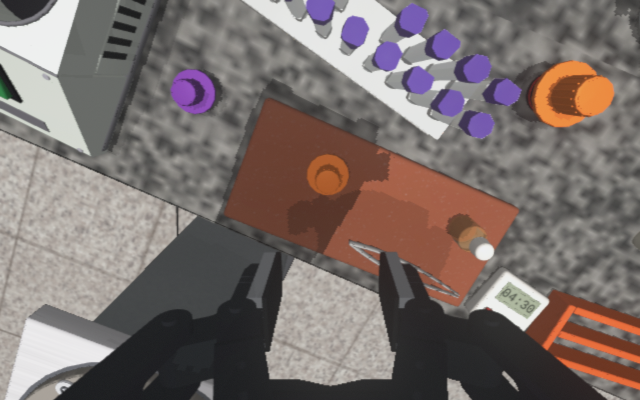

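The wrist view shows the small plug at about (328,175), with its grip top at (328,181). The fingers are at 42 mm and nothing is near them.

```bash
python3 - <<'E'
from h import *
c=imaging.get_calibration("wrist"); im=cv2.imread("pics/w1.png")
cv2.imwrite("pics/w1z.png",cv2.resize(im[140:215,285:375],None,fx=7,fy=7,interpolation=cv2.INTER_CUBIC))
p,R,s=tcp()
for px in [(328,180),(328,183)]:
  X=onz(c,px,.062); print(X, R.T@(X-p))
for z in(.040,.062):
  X=[.449,-.065,z]; print(proj(c,X))
E
```

```text
[ 0.452  -0.0655  0.062 ] [ 0.0045 -0.0011  0.1145]
[ 0.4498 -0.0666  0.062 ] [ 0.0021 -0.0011  0.1145]
[326.0867 175.9243]
[325.8031 183.0086]
```

View pics/w1z.png

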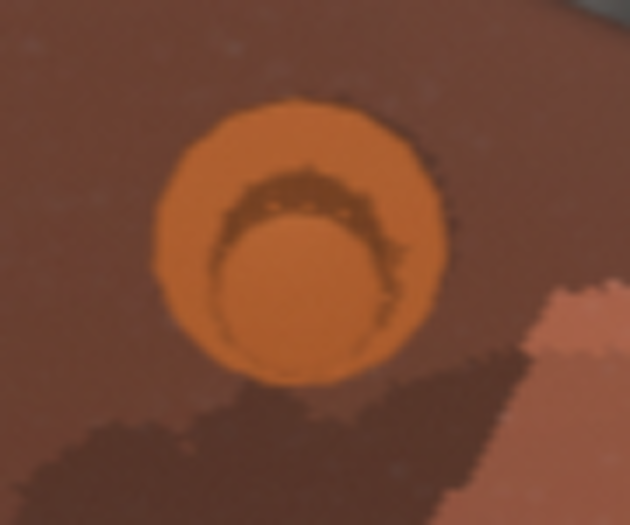

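```bash
python3 -m creep '0.003 -0.001 0.03 0;0.003 -0.001 0.06 0;0.003 -0.001 0.06 0;0.003 -0.001 0.06 0'; python3 - <<'E'
from h import *
p,R,s=tcp(); c=imaging.get_calibration("wrist"); im=imaging.camera("wrist"); cv2.imwrite("pics/w2.png",im[:,:,::-1])
print(p,R)
a=proj(c,[.4506,-.0662,.062]); print(a)
import numpy as np
hsv=cv2.cvtColor(im,cv2.COLOR_RGB2HSV)
x,y=map(int,a)
cv2.imwrite("pics/w2z.png",cv2.resize(im[max(0,y-60):y+60,x-70:x+70,::-1],None,fx=5,fy=5,interpolation=cv2.INTER_CUBIC)); print(x-70,max(0,y-60))
E
```

```text
time_s: 3.25
eef_pos: [0.4504, -0.0656, 0.1166]
tool_rot: [-0.0, 0.974, 0.226, -0.0]
ft_force: [0.1, -0.2, -0.4]
opening: 0.501
[ 0.4504 -0.0656  0.1166] [[ 0.8983  0.4395 -0.0005]
 [ 0.4395 -0.8983  0.0001]
 [-0.0004 -0.0003 -1.    ]]
[330.3143 212.2079]
260 152
```

View pics/w2z.png

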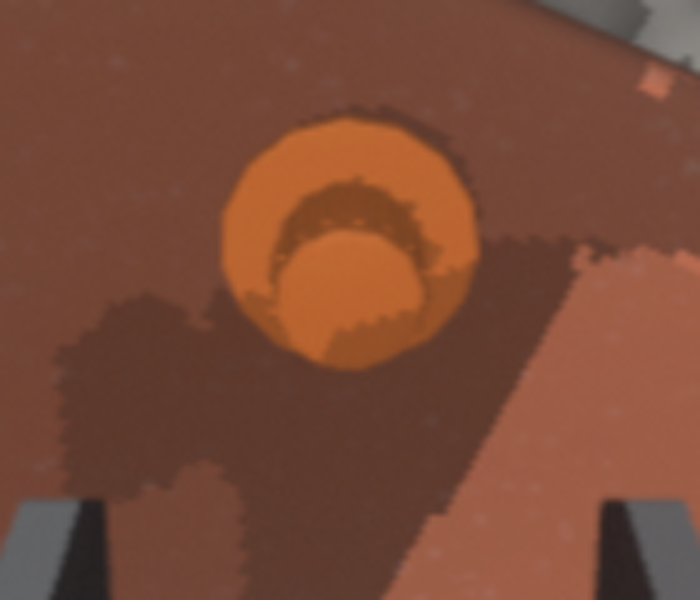

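The plug's top circle is at (330,212), which is within 0.5 px of where I predicted it. I'll descend and close.

```bash
python3 -m creep '0 0 0.03 0;0 0 0.054 0;0 0 0.054 0;0 0 0.054 0' && python3 -m creep '0 0 0 0;0 0 0 0;0 0 0 0;0 0 0 0;0 0 0 0;0 0 0 0' -1
```

```text
time_s: 3.7
eef_pos: [0.4511, -0.0653, 0.0633]
tool_rot: [0.0, 0.974, 0.226, 0.0]
ft_force: [-0.0, -0.3, 0.7]
opening: 0.5
time_s: 4.3
eef_pos: [0.4504, -0.0652, 0.062]
tool_rot: [-0.0, 0.974, 0.226, -0.0]
ft_force: [-0.2, -0.3, -0.2]
opening: -0.003
```

```bash
python3 - <<'E'
from h import *
for n in("wrist","scene"):
  im=imaging.camera(n); cv2.imwrite(f"pics/{n}3.png",im[:,:,::-1])
print(tcp()[0])
im=cv2.imread("pics/scene3.png");cv2.imwrite("pics/scene3z.png",cv2.resize(im[130:290,300:500],None,fx=3.5,fy=3.5))
E
```

```text
[ 0.4503 -0.0651  0.0619]
```

View pics/wrist3.png

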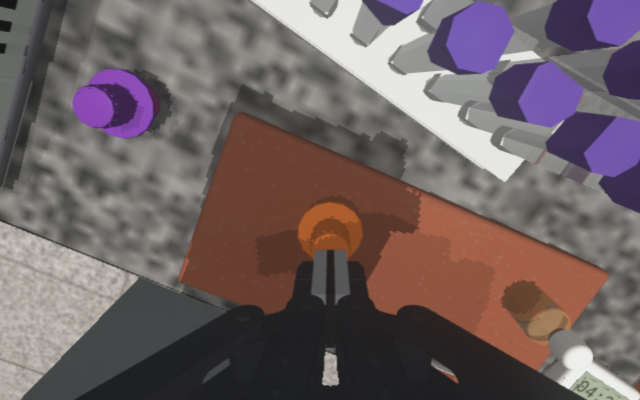

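View pics/scene3z.png

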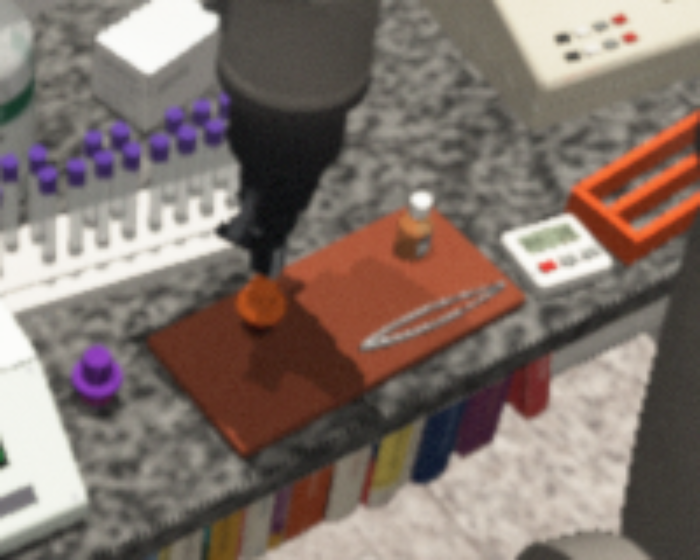

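```bash
python3 - <<'E'
from h import *
c=imaging.get_calibration("wrist");p,R,s=tcp();print(p,s["opening"],s["ft_force"])
for k,X in {"tcp":p,"tip":p+R@[0,0,.019],"tipL":p+R@[.011,.01,.019],"tipR":p+R@[.011,-.01,.019],"tipshutfront":p+R@[.011,0,.019],"fl":[.4506,-.0662,.04],"gt":[.4506,-.0662,.062],"gb_front":np.array([.4506,-.0662,.04])+R@[.01,0,0],"gt_front":np.array([.4506,-.0662,.062])+R@[.01,0,0],"open-tip":p+R@[0,0.02,.019]}.items(): print(k,proj(c,X))
im=cv2.imread("pics/wrist3.png");cv2.imwrite("pics/w3z.png",cv2.resize(im[180:320,260:400],None,fx=4.2,fy=4.2,interpolation=cv2.INTER_CUBIC))
E
```

```text
[ 0.4503 -0.0651  0.0619] -0.0016986967722628266 [ 0.5103 -0.8121 -0.394 ]
tcp [328.9749 251.4441]
tip [329.0869 235.3716]
tipL [348.0318 216.2343]
tipR [310.1039 216.2332]
tipshutfront [329.0676 216.2337]
fl [331.0418 233.5738]
gt [331.1401 251.9754]
gb_front [331.0562 216.4308]
gt_front [331.158  233.0778]
open-tip [366.3416 235.3733]
```

View pics/w3z.png

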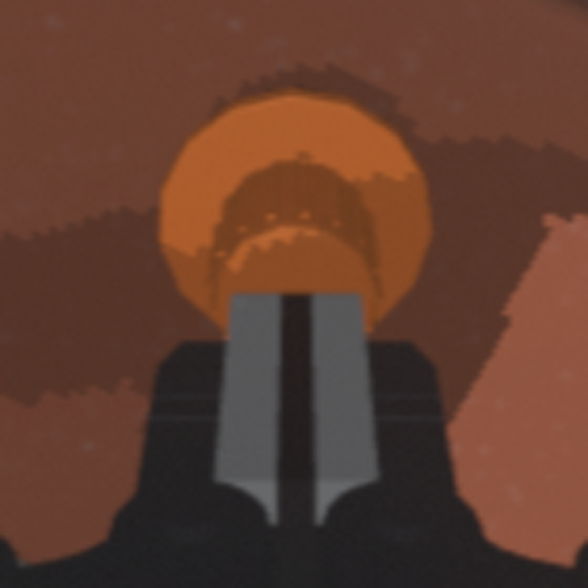

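```bash
python3 - <<'E'
from h import *
c=imaging.get_calibration("wrist");p,R,s=tcp()
for x in (-.011,0,.004,.011):
  for z in (0,.005,.01,.015,.019): print(x,z,proj(c,p+R@[x,0,z]), proj(c,p+R@[x,.011,z])[0]-proj(c,p+R@[x,0,z])[0])
E
```

```text
-0.011 0 [328.9975 271.4761] 22.17240637545001
-0.011 0.005 [329.028  266.4976] 21.59637314617288
-0.011 0.01 [329.057  261.7713] 21.049512404064387
-0.011 0.015 [329.0845 257.2785] 20.529662772688255
-0.011 0.019 [329.1055 253.8408] 20.131912288732508
0 0 [328.9749 251.4441] 22.607326291059906
0 0.005 [329.0065 246.9009] 22.00877823920689
0 0.01 [329.0366 242.5921] 21.441106832214416
0 0.015 [329.0651 238.5   ] 20.90198294543643
0 0.019 [329.0869 235.3716] 20.48981948003734
0.004 0 [328.9664 243.9635] 22.76973968320482
0.004 0.005 [328.9985 239.588 ] 22.162676142756425
0.004 0.01 [329.0289 235.4398] 21.587141818567602
0.004 0.015 [329.0578 231.5015] 21.040742571548265
0.004 0.019 [329.0799 228.4916] 20.62314324197399
0.011 0 [328.9513 230.6105] 23.059649813416
0.011 0.005 [328.9842 226.5412] 22.437240565742798
0.011 0.01 [329.0154 222.6858] 21.847547499597226
0.011 0.015 [329.045  219.0279] 21.28805714457468
0.011 0.019 [329.0676 216.2337] 20.860682828373342
```

```bash
python3 - <<'E'
from h import *
c=imaging.get_calibration("scene");p,R,s=tcp()
for z in (-.04,-.03,-.02,-.01,0,.01,.019): print(z,proj(c,p+R@[0,0,z]),proj(c,p+R@[.011,0,z]),proj(c,p+R@[-.011,0,z]))
im=cv2.imread("pics/scene3.png");cv2.imwrite("pics/scene3y.png",cv2.resize(im[175:235,340:410],None,fx=9,fy=9,interpolation=cv2.INTER_CUBIC))
E
```

```text
-0.04 [376.6379 199.529 ] [372.6831 197.6036] [380.6185 201.467 ]
-0.03 [376.2737 202.2376] [372.3442 200.3152] [380.2287 204.1725]
-0.02 [375.9139 204.9133] [372.0094 202.994 ] [379.8436 206.845 ]
-0.01 [375.5585 207.5566] [371.6787 205.6404] [379.4632 209.4851]
0 [375.2073 210.1681] [371.3519 208.2551] [379.0874 212.0934]
0.01 [374.8604 212.7485] [371.029  210.8387] [378.7161 214.6704]
0.019 [374.5517 215.0445] [370.7417 213.1377] [378.3857 216.9634]
```

View pics/scene3y.png

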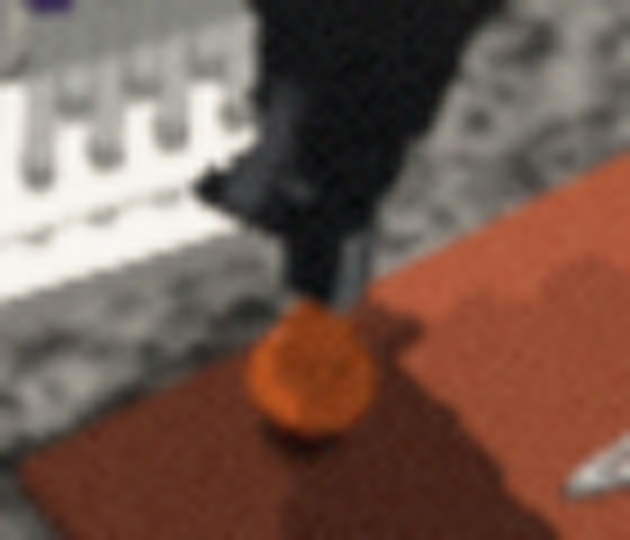

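The fingers shut just above the plug. Both the wrist view (tip edge at row 250, I expected about 216) and the scene view (tips at (375,209)) put the real fingertips about 20 mm short of the stated 19 mm ahead of the TCP. I'll open, go lower in steps and look again.

```bash
python3 -m creep '0 0 0 0;0 0 0 0;0 0 0 0;0 0 0.005 0;0 0 0.01 0;0 0 0.01 0' 0.0; python3 - <<'E'
from h import *
for n in("wrist","scene"):
  im=imaging.camera(n); cv2.imwrite(f"pics/{n}4.png",im[:,:,::-1])
print(tcp()[0])
im=cv2.imread("pics/scene4.png");a=cv2.resize(im[175:235,340:410],None,fx=6,fy=6,interpolation=cv2.INTER_CUBIC)
im=cv2.imread("pics/wrist4.png");b=cv2.resize(im[190:310,250:390],None,fx=3,fy=3,interpolation=cv2.INTER_CUBIC)
o=np.zeros((360,840,3),np.uint8);o[:,:420]=a;o[:,420:]=b;cv2.imwrite("pics/c4.png",o[:,:800])
E
```

```text
time_s: 5.0
eef_pos: [0.4499, -0.0651, 0.0511]
tool_rot: [-0.0, 0.974, 0.226, -0.001]
ft_force: [0.3, 0.2, 0.3]
opening: 0.5
[ 0.4502 -0.0651  0.0516]
```

View pics/c4.png

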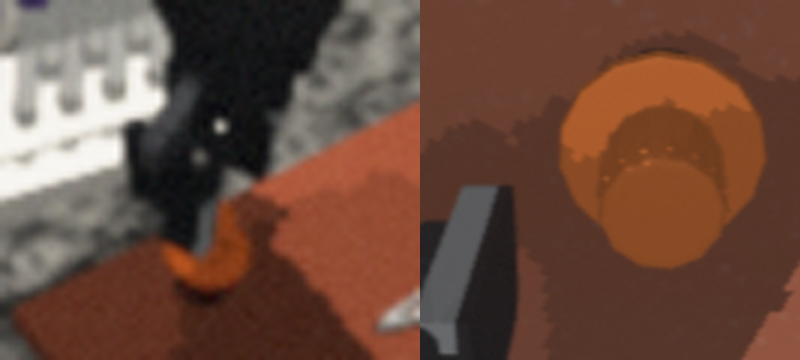

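```bash
python3 - <<'E'
from h import *
C={n:imaging.get_calibration(n) for n in("scene","wrist")};p,R,s=tcp()
print(R.T@(ray(C["scene"],(0,0))[0]-p))
for n in C:
 for y in(-.021,.021):
  for x in (-.011,.011):
   for z in (-.02,-.01,0,.01,.019): print(n,y,x,z,proj(C[n],p+R@[x,y,z]))
E
```

```text
[-0.3379 -0.7528 -0.9815]
scene -0.021 -0.011 -0.02 [375.1674 215.0722]
scene -0.021 -0.011 -0.01 [374.8151 217.6711]
scene -0.021 -0.011 0 [374.4671 220.2386]
scene -0.021 -0.011 0.01 [374.1232 222.7753]
scene -0.021 -0.011 0.019 [373.8172 225.0324]
scene -0.021 0.011 -0.02 [367.3412 211.1592]
scene -0.021 0.011 -0.01 [367.0385 213.7651]
scene -0.021 0.011 0 [366.7393 216.3397]
scene -0.021 0.011 0.01 [366.4437 218.8836]
scene -0.021 0.011 0.019 [366.1807 221.1472]
scene 0.021 -0.011 -0.02 [383.6883 204.1982]
scene 0.021 -0.011 -0.01 [383.2913 206.8161]
scene 0.021 -0.011 0 [382.899 209.403]
scene 0.021 -0.011 0.01 [382.5114 211.9594]
scene 0.021 -0.011 0.019 [382.1664 214.2344]
scene 0.021 0.011 -0.02 [375.9463 200.4232]
scene 0.021 0.011 -0.01 [375.5978 203.0471]
scene 0.021 0.011 0 [375.2533 205.64  ]
scene 0.021 0.011 0.01 [374.913  208.2025]
scene 0.021 0.011 0.019 [374.61   210.4832]
wrist -0.021 -0.011 -0.02 [281.5359 294.2848]
wrist -0.021 -0.011 -0.01 [284.2771 282.1993]
wrist -0.021 -0.011 0 [286.7257 271.4033]
wrist -0.021 -0.011 0.01 [288.9264 261.7007]
wrist -0.021 -0.011 0.019 [290.7247 253.772 ]
wrist -0.021 0.011 -0.02 [279.3524 249.3446]
wrist -0.021 0.011 -0.01 [282.3379 239.3868]
wrist -0.021 0.011 0 [284.9922 230.5339]
wrist -0.021 0.011 0.01 [287.3674 222.6117]
wrist -0.021 0.011 0.019 [289.3012 216.1616]
wrist 0.021 -0.011 -0.02 [376.3117 294.3033]
wrist 0.021 -0.011 -0.01 [373.7118 282.2159]
wrist 0.021 -0.011 0 [371.3894 271.4182]
wrist 0.021 -0.011 0.01 [369.3021 261.7142]
wrist 0.021 -0.011 0.019 [367.5965 253.7845]
wrist 0.021 0.011 -0.02 [378.3952 249.3603]
wrist 0.021 0.011 -0.01 [375.5627 239.4008]
wrist 0.021 0.011 0 [373.0446 230.5465]
wrist 0.021 0.011 0.01 [370.7912 222.6231]
wrist 0.021 0.011 0.019 [368.9565 216.1721]
```

View pics/wrist4.png

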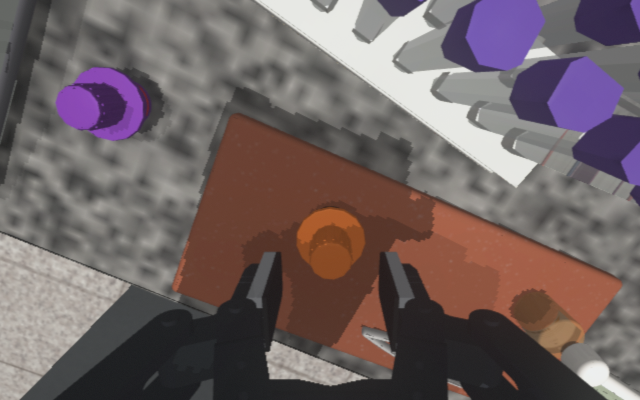

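The half-open pads' inner corners are at (281,252) and (379,252), which puts the tips roughly 10–20 mm behind the TCP. I'll descend 17 mm more and check the force before closing.

```bash
python3 -m creep '0 0 0.005 0;0 0 0.010 0;0 0 0.014 0;0 0 0.017 0;0 0 0.017 0'; python3 - <<'E'
from h import *
for n in("wrist","scene"):
  im=imaging.camera(n); cv2.imwrite(f"pics/{n}5.png",im[:,:,::-1])
print(tcp()[0])
im=cv2.imread("pics/scene5.png");a=cv2.resize(im[175:235,340:410],None,fx=6,fy=6,interpolation=cv2.INTER_CUBIC)
im=cv2.imread("pics/wrist5.png");b=cv2.resize(im[200:320,260:390],None,fx=3,fy=3,interpolation=cv2.INTER_CUBIC)
o=np.zeros((360,810,3),np.uint8);o[:,:420]=a;o[:,420:]=b;cv2.imwrite("pics/c5.png",o[:,:800])
E
```

```text
time_s: 5.6
eef_pos: [0.4501, -0.0651, 0.0344]
tool_rot: [-0.0, 0.974, 0.226, -0.0]
ft_force: [-0.7, 0.7, 0.2]
opening: 0.504
[ 0.4504 -0.0651  0.0349]
```

View pics/c5.png

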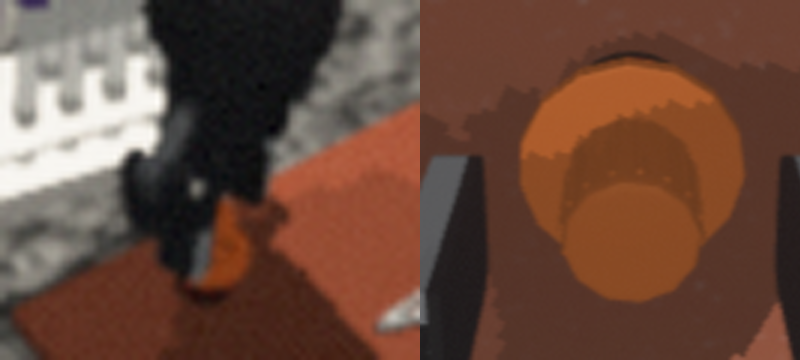

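```bash
python3 -m creep '0 0 0 0;0 0 0 0;0 0 0 0;0 0 0 0;0 0 0 0' -1; python3 - <<'E'
from h import *
for n in("wrist","scene"):
  im=imaging.camera(n); cv2.imwrite(f"pics/{n}6.png",im[:,:,::-1])
print(tcp()[0])
im=cv2.imread("pics/scene6.png");a=cv2.resize(im[175:235,340:410],None,fx=6,fy=6,interpolation=cv2.INTER_CUBIC)
im=cv2.imread("pics/wrist6.png");b=cv2.resize(im[200:320,260:390],None,fx=3,fy=3,interpolation=cv2.INTER_CUBIC)
o=np.zeros((360,810,3),np.uint8);o[:,:420]=a;o[:,420:]=b;cv2.imwrite("pics/c6.png",o[:,:800])
E
```

```text
time_s: 6.2
eef_pos: [0.4507, -0.0651, 0.0353]
tool_rot: [0.0, 0.974, 0.226, 0.0]
ft_force: [-1.3, 0.6, 6.8]
opening: 0.199
[ 0.4507 -0.0651  0.0353]
```

View pics/c6.png

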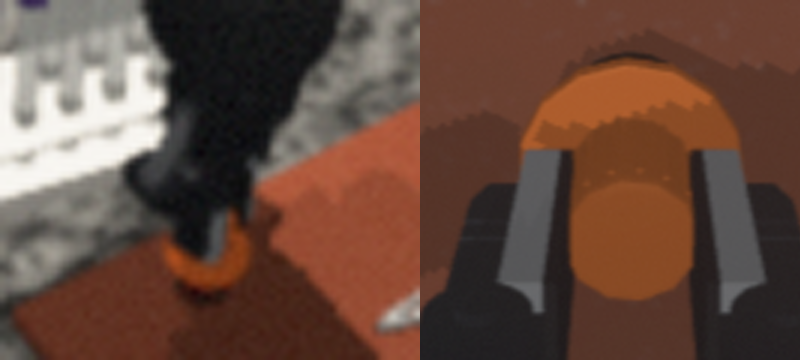

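Gripped: the opening is 0.20 and the pads straddle the grip. Lifting, then travelling towards the port.

```bash
python3 -m creep '0 0 -0.01 0;0 0 -0.03 0;0 0 -0.06 0;0 0 -0.1 0;0 0 -0.13 0;0 0 -0.13 0' && python3 -m creep '0.04 -0.06 0 0;0.08 -0.12 0 0;0.11 -0.16 0 0;0.14 -0.2 0 0;0.16 -0.235 0 0;0.18 -0.265 0 0;0.2 -0.29 0 0;0.212 -0.309 0 0;0.212 -0.309 0 0;0.212 -0.309 0 0'; python3 - <<'E'
from h import *
c=imaging.get_calibration("wrist")
im=imaging.camera("wrist"); cv2.imwrite(f"pics/wrist7.png",im[:,:,::-1])
p,R,s=tcp();print(p,R,s["q"],s["opening"])
E
```

```text
time_s: 6.9
eef_pos: [0.4525, -0.0652, 0.1693]
tool_rot: [0.001, 0.974, 0.226, 0.003]
ft_force: [-0.0, -0.8, -1.2]
opening: 0.195
time_s: 7.9
eef_pos: [0.5042, 0.3058, 0.1645]
tool_rot: [0.0, 0.974, 0.227, -0.001]
ft_force: [0.1, -0.5, -0.5]
opening: 0.199
[0.5045 0.3049 0.1646] [[ 0.898   0.4401 -0.0007]
 [ 0.4401 -0.898  -0.0008]
 [-0.001   0.0004 -1.    ]] [-0.251   0.383  -0.5027  1.827   0.2175  0.9873 -1.959 ] 0.19956254931886877
```

View pics/wrist7.png

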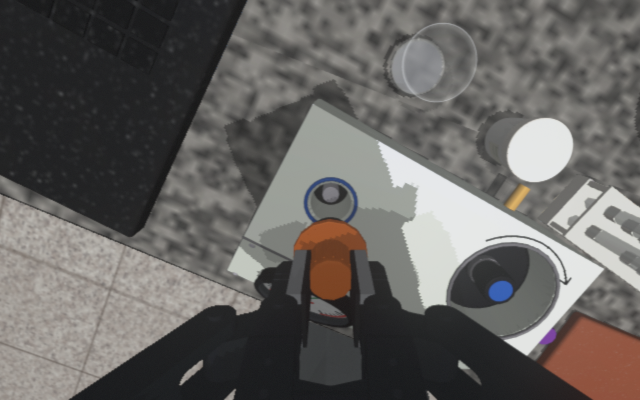

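```bash
python3 - <<'E'
from h import *
c=imaging.get_calibration("wrist");p,R,s=tcp()
im=cv2.imread("pics/wrist7.png")
cv2.imwrite("pics/w7z.png",cv2.resize(im[165:305,265:395],None,fx=5.5,fy=5.5,interpolation=cv2.INTER_CUBIC))
hsv=cv2.cvtColor(im,cv2.COLOR_BGR2HSV)
m=cv2.inRange(hsv,(105,90,40),(125,255,255)); m[:160]=0;m[240:]=0;m[:,:290]=0;m[:,370:]=0
pts=np.argwhere(m)[:,::-1].astype(np.float32);e=cv2.fitEllipse(pts);print(len(pts),e)
for z in(.1,):
  X=onz(c,e[0],z);print("port",X,R.T@(X-p))
mk=cv2.inRange(hsv,(105,150,100),(125,255,255)); mk[:,:450]=0; q=np.argwhere(mk)[:,::-1]; print(len(q),q.mean(0),"knob",onz(c,q.mean(0),.097))
for Z,n in((.005,"flange"),(.027,"griptop"),(-.021,"foot")):
  print(n,proj(c,p+R@[0,0,-Z]))
E
```

```text
335 ((330.30499267578125, 202.462158203125), (47.54450988769531, 50.39683151245117), 90.41769409179688)
port [0.5074 0.3055 0.1   ] [0.003  0.0007 0.0646]
380 [500.2842 290.6421] knob [0.5001 0.1652 0.097 ]
flange [328.924  256.1883]
griptop [328.7481 280.924 ]
foot [329.0831 233.8048]
```

View pics/w7z.png

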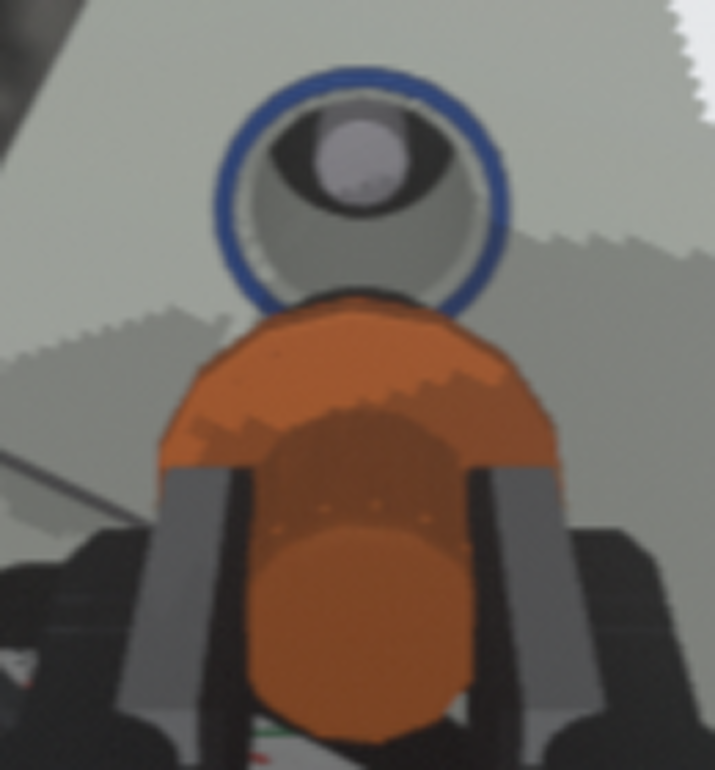

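The port ring centre is at (330.3,202.5). In the tool frame that is (+3.0,+0.7) mm, and the plug axis sits at about (0,+0.7) mm, so I'll shift x by +3 mm and come down to just above the mouth.

```bash
python3 -m creep '0.003 0 0.01 0;0.003 0 0.025 0;0.003 0 0.038 0;0.003 0 0.038 0;0.003 0 0.038 0'; python3 - <<'E'
from h import *
c=imaging.get_calibration("wrist")
im=imaging.camera("wrist"); cv2.imwrite(f"pics/wrist8.png",im[:,:,::-1]);im2=imaging.camera("scene")
p,R,s=tcp();print(p,s["ft_force"],R.T@(np.array([.5074,.3055,.1])-p))
a=cv2.resize(im[165:305,265:395,::-1],None,fx=3.5,fy=3.5,interpolation=cv2.INTER_CUBIC)
b=cv2.resize(im2[205:285,190:260,::-1],(343,490*80*343//343//100),interpolation=cv2.INTER_CUBIC)
cv2.imwrite("pics/w8z.png",a);cv2.imwrite("pics/s8z.png",b)
E
```

```text
time_s: 8.45
eef_pos: [0.5072, 0.3067, 0.1264]
tool_rot: [0.0, 0.974, 0.226, -0.001]
ft_force: [0.2, 0.5, -1.0]
opening: 0.196
[0.5076 0.3071 0.1273] [ 0.2633 -0.5338 -0.5949] [-0.0009  0.0013  0.0273]
```

View pics/w8z.png

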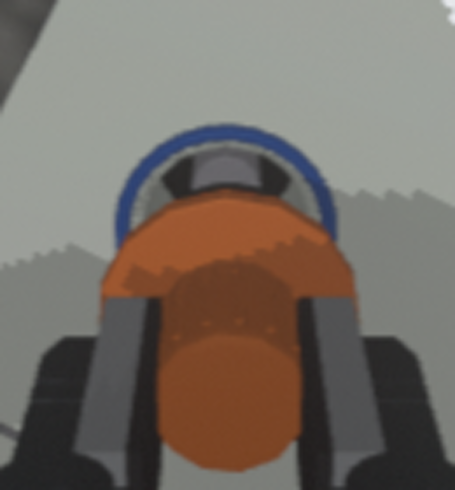

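View pics/s8z.png

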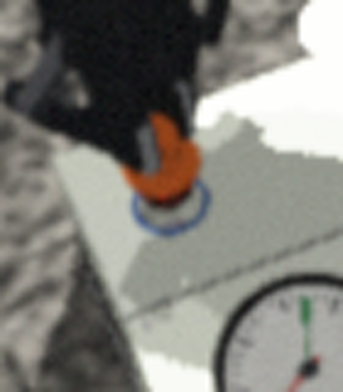

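```bash
python3 - <<'E'
from h import *
c=imaging.get_calibration("wrist");p,R,s=tcp()
im=cv2.imread("pics/wrist8.png");hsv=cv2.cvtColor(im,cv2.COLOR_BGR2HSV)
m=cv2.inRange(hsv,(105,90,40),(125,255,255)); m[:160]=0;m[245:]=0;m[:,:290]=0;m[:,370:]=0
pts=np.argwhere(m)[:,::-1].astype(np.float32)
# LSQ: project ring pts to plane, fit circle
W=np.array([onz(c,q,.1) for q in pts]);A=np.c_[2*W[:,:2],np.ones(len(W))];b=(W[:,:2]**2).sum(1)
sol=np.linalg.lstsq(A,b,rcond=None)[0];r=np.sqrt(sol[2]+sol[0]**2+sol[1]**2);print(sol[:2],r,p)
print(R.T@(np.array([*sol[:2],.1])-p))
im=cv2.imread("pics/wrist7.png")
E
```

```text
[0.5069 0.3069] 0.016539804093788503 [0.5076 0.3071 0.1273]
[-0.0007 -0.0001  0.0273]
```

```bash
python3 -m creep '-0.0007 -0.0003 0.002 0;-0.0007 -0.0003 0.004 0;-0.0007 -0.0003 0.006 0;-0.0007 -0.0003 0.008 0;-0.0007 -0.0003 0.008 0'; python3 -m creep '0 0 0.001 0;0 0 0.002 0;0 0 0.003 0;0 0 0.004 0;0 0 0.004 0'
```

```text
time_s: 9.05
eef_pos: [0.5066, 0.3067, 0.1186]
tool_rot: [0.0, 0.974, 0.226, -0.0]
ft_force: [0.5, -0.7, -0.5]
opening: 0.198
time_s: 9.55
eef_pos: [0.5066, 0.3068, 0.1148]
tool_rot: [0.0, 0.974, 0.226, -0.0]
ft_force: [-0.3, -0.0, -0.7]
opening: 0.201
```

```bash
python3 -m creep '0 0 0.0015 0;0 0 0.003 0;0 0 0.0045 0;0 0 0.006 0;0 0 0.007 0;0 0 0.007 0'; python3 -m creep '0 0 0.001 0;0 0 0.002 0;0 0 0.003 0;0 0 0.004 0;0 0 0.005 0;0 0 0.005 0'
```

```text
time_s: 10.15
eef_pos: [0.5066, 0.3068, 0.1078]
tool_rot: [0.0, 0.974, 0.226, -0.0]
ft_force: [0.6, 0.6, -0.9]
opening: 0.202
time_s: 10.75
eef_pos: [0.5067, 0.3069, 0.1028]
tool_rot: [-0.0, 0.974, 0.226, -0.0]
ft_force: [-0.4, 0.0, 0.4]
opening: 0.196
```

```bash
python3 -m creep '0 0 0.001 0;0 0 0.002 0;0 0 0.0025 0;0 0 0.0025 0'; python3 -m creep '0 0 0.0005 0;0 0 0.001 0;0 0 0.001 0';python3 -m creep '0 0 0.0005 0;0 0 0.001 0;0 0 0.001 0'
```

```text
time_s: 11.15
eef_pos: [0.5066, 0.3069, 0.1003]
tool_rot: [-0.0, 0.974, 0.226, -0.0]
ft_force: [-0.1, 0.2, -0.9]
opening: 0.197
time_s: 11.45
eef_pos: [0.5067, 0.3069, 0.0995]
tool_rot: [-0.0, 0.974, 0.226, 0.0]
ft_force: [0.6, 0.2, 0.4]
opening: 0.203
time_s: 11.75
eef_pos: [0.5068, 0.307, 0.0993]
tool_rot: [0.0, 0.974, 0.226, 0.0]
ft_force: [-5.4, -4.3, 14.1]
opening: 0.197
```

Firm contact at TCP z 0.0993, where 0.099 was expected. I'll ease the pressure off and look at the gauge.

```bash
python3 -m creep '0 0 -0.0006 0;0 0 -0.0006 0'; python3 - <<'E'
from h import *
im=imaging.camera("scene")
cv2.imwrite("pics/s9z.png",cv2.resize(im[195:315,195:345,::-1],None,fx=5,fy=5,interpolation=cv2.INTER_CUBIC))
im=imaging.camera("wrist");cv2.imwrite("pics/w9z.png",im[150:400,200:500,::-1])
E
```

```text
time_s: 11.95
eef_pos: [0.5067, 0.307, 0.0994]
tool_rot: [-0.0, 0.974, 0.226, 0.0]
ft_force: [-2.6, -0.8, 7.4]
opening: 0.197
```

View pics/s9z.png

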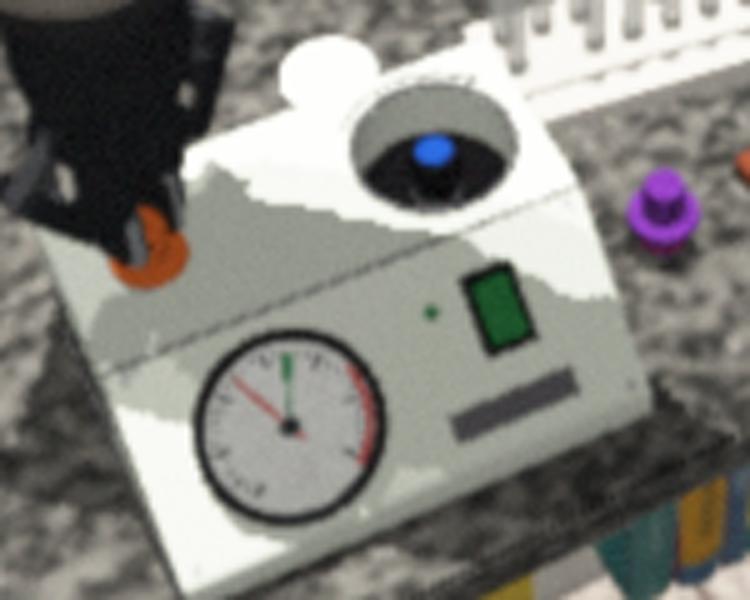

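View pics/w9z.png

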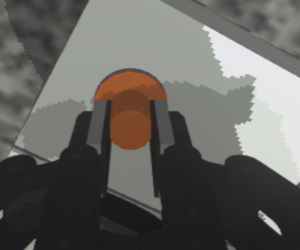

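The needle jumped to the 10–11 o'clock position, tip at (235,380) in the crop, so the plug is home. Releasing it and rising straight up.

```bash
python3 -m creep '0 0 0 0;0 0 0 0;0 0 0 0;0 0 0 0' 0.0;  python3 -m creep '0 0 -0.01 0;0 0 -0.03 0;0 0 -0.06 0;0 0 -0.085 0;0 0 -0.085 0' && python3 -m creep '-0.01 0.02 0 -8.5;-0.03 0.06 0 -17;-0.05 0.09 0 -25.5;-0.0685 0.1234 0 -34;-0.0685 0.1234 0 -42.5;-0.0685 0.1234 0 -51;-0.0685 0.1234 0 -59.5;-0.0685 0.1234 0 -68;-0.0685 0.1234 0 -76.5;-0.0685 0.1234 0 -85'
```

```text
time_s: 12.45
eef_pos: [0.5067, 0.3069, 0.0989]
tool_rot: [-0.0, 0.974, 0.226, -0.0]
ft_force: [0.0, 0.1, 0.5]
opening: 0.499
time_s: 12.95
eef_pos: [0.5081, 0.3081, 0.1883]
tool_rot: [-0.001, 0.974, 0.226, 0.003]
ft_force: [1.0, -0.3, -0.8]
opening: 0.503
time_s: 13.95
eef_pos: [0.4994, 0.1659, 0.1842]
tool_rot: [0.0, 0.563, 0.826, -0.0]
ft_force: [-0.0, 0.4, -0.7]
opening: 0.501
```

```bash
python3 -m creep '0 0 0 -8.5;0 0 0 -17;0 0 0 -25.5;0 0 0 -34;0 0 0 -42.5;0 0 0 -51;0 0 0 -59.5;0 0 0 -68;0 0 0 -76.5;0 0 0 -85' -0.15; python3 -m creep '0 0 0 -8.5;0 0 0 -10;0 0 0 -10;0 0 0 -10'; python3 - <<'E'
from h import *
for n in("wrist","scene"):
  im=imaging.camera(n); cv2.imwrite(f"pics/{n}10.png",im[:,:,::-1])
p,R,s=tcp();print(p,R,s["q"],s["ft_force"],s["opening"])
im=cv2.imread("pics/scene10.png");cv2.imwrite("pics/s10z.png",cv2.resize(im[195:315,195:345],None,fx=5,fy=5,interpolation=cv2.INTER_CUBIC))
E
```

```text
time_s: 14.95
eef_pos: [0.4994, 0.1658, 0.1842]
tool_rot: [0.0, -0.143, 0.99, -0.0]
ft_force: [-0.5, -0.1, 0.2]
opening: 0.424
time_s: 15.35
eef_pos: [0.4995, 0.1659, 0.1841]
tool_rot: [-0.0, -0.224, 0.975, 0.0]
ft_force: [-0.2, 0.6, 0.7]
opening: 0.428
[0.4995 0.1659 0.1841] [[-0.8989 -0.4381  0.0002]
 [-0.4381  0.8989 -0.0002]
 [-0.0001 -0.0002 -1.    ]] [ 0.4448  0.4056 -1.0856  1.9236  0.4123  1.0585  1.2081] [-0.3688  0.2067 -0.1994] 0.4256565339782377
```

View pics/s10z.png

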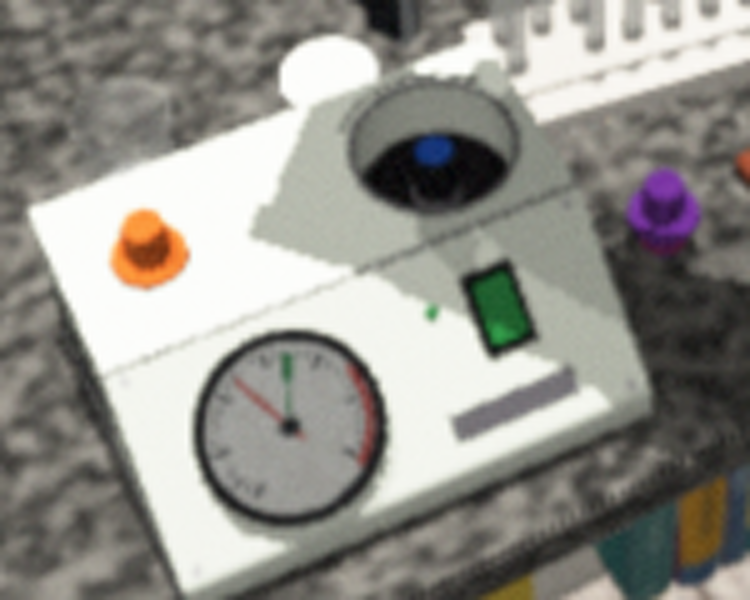

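View pics/wrist10.png

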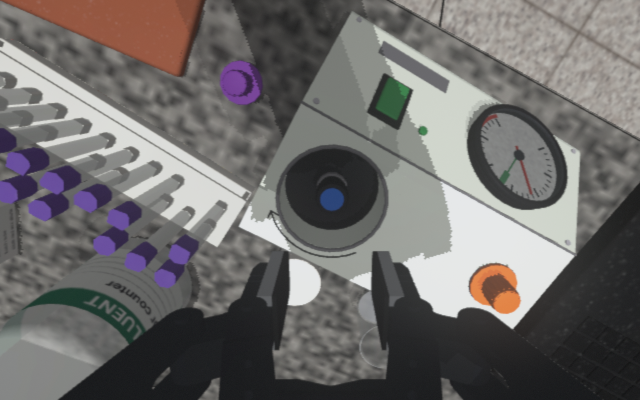

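```bash
cat >> h.py <<'E'
yaw=np.radians(-2.7)
fx=np.array([np.cos(yaw),np.sin(yaw),0]); fy=np.array([-np.sin(yaw),np.cos(yaw),0]); fz=np.array([0,0,1.])
t43=np.radians(43)
# dial face: normal points to robot & up; tilted 43deg up from level: up-slope dir
def gauge(cam, name=None, z0=None, im=None):
    c=imaging.get_calibration(cam)
    if im is None: im=imaging.camera(cam)
    return c,im
E
python3 - <<'E'
from h import *
c=imaging.get_calibration("wrist");p,R,s=tcp()
im=cv2.imread("pics/wrist10.png");hsv=cv2.cvtColor(im,cv2.COLOR_BGR2HSV)
m=cv2.inRange(hsv,(105,130,60),(120,255,255));m[:,:300]=0;m[:,370:]=0;m[:170]=0;m[235:]=0
q=np.argwhere(m)[:,::-1].mean(0);X=onz(c,q,.097);print(m.sum()/255,q,X,R.T@(X-p))
cv2.imwrite("pics/w10z.png",cv2.resize(im[130:270,260:400],None,fx=4.2,fy=4.2,interpolation=cv2.INTER_CUBIC))
cv2.imwrite("pics/w10g.png",cv2.resize(im[90:220,455:595],None,fx=5,fy=5,interpolation=cv2.INTER_CUBIC))
E
```

```text
424.0 [331.4599 198.9175] [0.4999 0.1667 0.097 ] [-0.0007  0.0005  0.0871]
```

View pics/w10z.png

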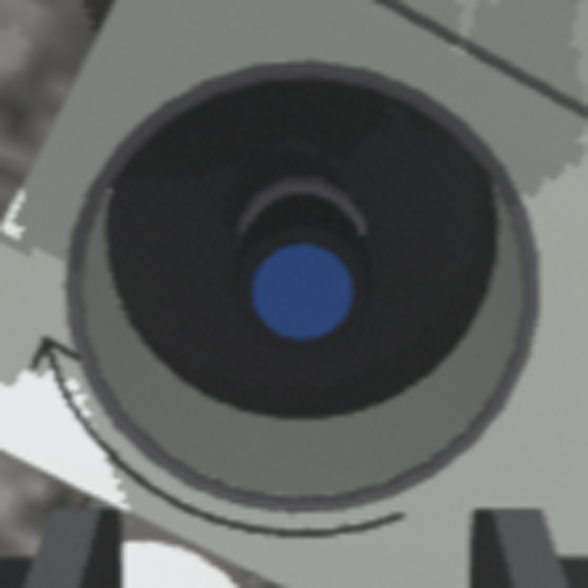

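View pics/w10g.png

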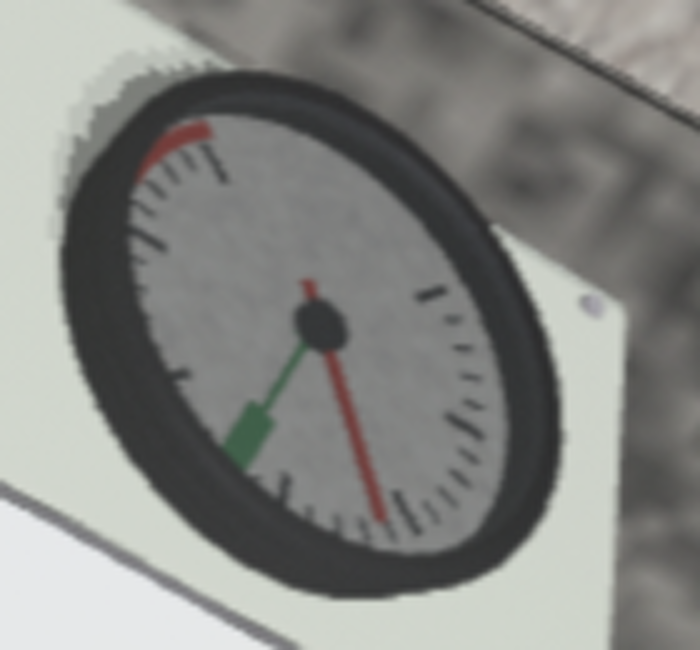

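```bash
cat >> h.py <<'E'
def dial(c,O,pts):
    n=-np.sin(t43)*fx+np.cos(t43)*fz; up=np.cos(t43)*fx+np.sin(t43)*fz; right=-fy
    out=[]
    for q in pts:
        o,d=ray(c,q); X=o+d*(n@(O-o))/(n@d); v=X-O; out.append((v@right,v@up))
    return np.array(out)
def ang(c,O,piv,tip,stip):
    a=dial(c,O,[piv,tip,stip]); v1=a[1]-a[0]; v2=a[2]-a[0]
    th=lambda v: np.arctan2(v[0],v[1])  # clockwise from up
    return th(v1),th(v2),th(v2)-th(v1),np.linalg.norm(v1)*1e3,np.linalg.norm(v2)*1e3
E
python3 - <<'E'
from h import *
cw=imaging.get_calibration("wrist");cs=imaging.get_calibration("scene")
piv=(519.2,154.8);sp=(195+289/5,195+426/5)
O=tri([(cw,piv),(cs,sp)]);print(O)
print(ang(cw,O,piv,(531.9,194),(502.2,183.6)))
print(ang(cs,O,sp,(195+234/5,195+378/5),(195+287/5,195+354/5)))
E
```

```text
[0.4125 0.285  0.0686]
(np.float64(-0.5111089778952917), np.float64(0.3045986772251522), np.float64(0.815707655120444), np.float64(32.248268106064536), np.float64(35.33380584298011))
(np.float64(-0.48036721385814757), np.float64(0.32697252573191765), np.float64(0.8073397395900652), np.float64(32.79050822531442), np.float64(31.69774167402718))
```

Both cameras put the set hand about 0.81 rad (46°) clockwise of the needle, and the hand lengths check out at about 32 mm. Descending into the well with the jaws at 36 mm.

```bash
python3 -m creep '-0.0007 0.0005 0.03 0;-0.0007 0.0005 0.06 0;-0.0007 0.0005 0.078 0;-0.0007 0.0005 0.078 0'; python3 -m creep '0 0 0.005 0;0 0 0.01 0;0 0 0.013 0;0 0 0.013 0'; python3 -m creep '0 0 0.005 0;0 0 0.01 0;0 0 0.014 0;0 0 0.014 0'
```

```text
time_s: 15.85
eef_pos: [0.4987, 0.1664, 0.1042]
tool_rot: [-0.002, -0.226, 0.974, 0.0]
ft_force: [-0.3, -0.6, 0.7]
opening: 0.424
time_s: 16.25
eef_pos: [0.5, 0.1667, 0.0932]
tool_rot: [0.0, -0.226, 0.974, -0.0]
ft_force: [-0.1, 0.3, 0.3]
opening: 0.423
time_s: 16.65
eef_pos: [0.4996, 0.1666, 0.0784]
tool_rot: [-0.0, -0.226, 0.974, 0.0]
ft_force: [-0.4, 0.3, -0.0]
opening: 0.425
```

```bash
python3 -m creep '0 0 0 0;0 0 0 0;0 0 0 0;0 0 0 0' -1;  python3 - <<'E'
from h import *
im=imaging.camera("wrist"); cv2.imwrite("pics/w11.png",im[:,:,::-1])
p,R,s=tcp();print(p,s["q"],s["ft_force"],s["opening"])
E
```

```text
time_s: 17.05
eef_pos: [0.4997, 0.167, 0.0791]
tool_rot: [-0.0, -0.226, 0.974, 0.0]
ft_force: [-2.3, 3.7, -0.7]
opening: 0.215
[0.4997 0.167  0.0791] [ 0.3303  0.5402 -0.9709  2.0118  0.577   0.8907  1.0712] [-2.2373  2.0508  1.6039] 0.21870795420586547
```

View pics/w11.png

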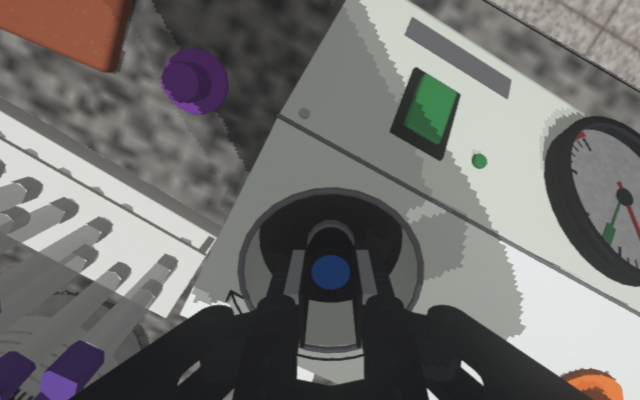

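Knob gripped: blue cap at (331,271), centred between the pads. Relieving the side load, then a first light press test.

```bash
python3 -m creep '0 0.0004 0 0;0 0.0004 0 0;0 0.0004 0 0'; python3 -m creep '0 0 0.0005 0;0 0 0.0005 0;0 0 0.0005 0';python3 -m creep '0 0 0.0005 0;0 0 0.0005 0;0 0 0.0005 0';
```

```text
time_s: 17.4
eef_pos: [0.4997, 0.167, 0.0791]
tool_rot: [0.0, -0.226, 0.974, 0.0]
ft_force: [-2.4, 2.1, 1.1]
opening: 0.218
time_s: 17.7
eef_pos: [0.4997, 0.1671, 0.0785]
tool_rot: [-0.0, -0.226, 0.974, 0.0]
ft_force: [-2.4, 1.5, 0.7]
opening: 0.221
time_s: 18.0
eef_pos: [0.4998, 0.1671, 0.0781]
tool_rot: [0.0, -0.226, 0.974, -0.0]
ft_force: [-3.2, 1.9, 5.1]
opening: 0.222
```

About 5 N after 1 mm of press means a tooth. Backing off, turning 8° clockwise and trying again.

```bash
python3 -m creep '0 0.0004 -0.001 0;0 0.0004 -0.001 8;0 0.0004 -0.001 8;0 0.0004 -0.001 8'; python3 -m creep '0 0 0.0005 0;0 0 0.001 0;0 0 0.001 0;0 0 0.001 0'
```

```text
time_s: 18.4
eef_pos: [0.4997, 0.1672, 0.0791]
tool_rot: [0.0, -0.159, 0.987, -0.0]
ft_force: [-0.8, -0.5, 0.4]
opening: 0.219
time_s: 18.8
eef_pos: [0.4997, 0.1672, 0.0781]
tool_rot: [0.0, -0.158, 0.987, -0.0]
ft_force: [-1.2, -1.2, 5.2]
opening: 0.219
```

```bash
python3 -m creep '0 0 -0.001 0;0 0 -0.001 8;0 0 -0.001 8;0 0 -0.001 8;0 0 -0.0005 8;0 0 0 8;0 0 0 8;0 0 0 8'
```

```text
time_s: 19.6
eef_pos: [0.4996, 0.1674, 0.0781]
tool_rot: [-0.0, -0.088, 0.996, 0.0]
ft_force: [-0.4, -1.5, 3.5]
opening: 0.22
```

```bash
python3 -m creep '0 0 -0.001 0;0 0 -0.001 8;0 0 -0.001 8;0 0 -0.001 8;0 0 -0.0005 8;0 0 0 8;0 0 0 8;0 0 0 8'
```

```text
time_s: 20.4
eef_pos: [0.4996, 0.1674, 0.078]
tool_rot: [-0.0, -0.019, 1.0, 0.0]
ft_force: [-0.4, -0.7, 0.9]
opening: 0.22
```

Only 0.9 N at the same depth, so a gap is likely. Pressing on in small steps.

```bash
python3 -m creep '0 0 0.0003 0;0 0 0.0006 0;0 0 0.0006 0'; python3 -m creep '0 0 0.0004 0;0 0 0.0008 0;0 0 0.0008 0'
```

```text
time_s: 20.7
eef_pos: [0.4996, 0.1674, 0.0774]
tool_rot: [-0.0, -0.018, 1.0, 0.0]
ft_force: [-0.7, -0.4, 1.2]
opening: 0.219
time_s: 21.0
eef_pos: [0.4996, 0.1675, 0.0766]
tool_rot: [0.0, -0.018, 1.0, 0.0]
ft_force: [-0.8, 0.1, 1.5]
opening: 0.216
```

```bash
python3 -m creep '0 0 0.0007 0;0 0 0.0014 0;0 0 0.0015 0'; python3 -m creep '0 0 0.0007 0;0 0 0.0014 0;0 0 0.0015 0;0 0 0.0015 0'
```

```text
time_s: 21.3
eef_pos: [0.4996, 0.1674, 0.0751]
tool_rot: [0.0, -0.018, 1.0, 0.0]
ft_force: [-0.5, 0.1, 1.8]
opening: 0.217
time_s: 21.7
eef_pos: [0.4996, 0.1674, 0.0736]
tool_rot: [-0.0, -0.018, 1.0, 0.0]
ft_force: [0.2, 1.2, 1.5]
opening: 0.215
```

The knob is down 5.5 mm at about 2 N, so the clutch is in. Turning 30° clockwise, then reading the gauge.

```bash
python3 -m creep '0 0 0 4;0 0 0 8;0 0 0 12;0 0 0 16;0 0 0 20;0 0 0 24;0 0 0 28;0 0 0 30;0 0 0 30;0 0 0 30'; cat > g.py <<'E'
from h import *
import sys
k=sys.argv[1]
im=imaging.camera("scene");cw=imaging.get_calibration("wrist");iw=imaging.camera("wrist")
p,R,s=tcp();print(p,s["q"][6],s["ft_force"],s["ft_torque"],s["opening"])
O=np.array([.4125,.285,.0686])
a,b=proj(imaging.get_calibration("scene"),O),proj(cw,O);print(b)
x,y=int(a[0])-25,int(a[1])-25
A=cv2.resize(im[y:y+50,x:x+50,::-1],(400,400),interpolation=cv2.INTER_CUBIC)
print("scene origin",x,y,"scale 8")
o=np.zeros((400,800,3),np.uint8);o[:,:400]=A
bx,by=int(b[0])-50,int(b[1])-50
bx=max(0,min(540,bx));by=max(0,min(300,by))
B=cv2.resize(iw[by:by+100,bx:bx+100,::-1],(400,400),interpolation=cv2.INTER_CUBIC)
print("wrist origin",bx,by,"scale 4");o[:,400:]=B
cv2.imwrite(f"pics/g{k}.png",o);cv2.imwrite(f"pics/gw{k}.png",iw[:,:,::-1])
E
python3 g.py 1
```

```text
time_s: 22.7
eef_pos: [0.4997, 0.1678, 0.0738]
tool_rot: [0.0, 0.24, 0.971, 0.0]
ft_force: [-0.0, 2.1, 2.2]
opening: 0.219
[0.4997 0.1677 0.0738] 0.24741657459414723 [0.555  3.0814 1.1782] [ 0.7332 -0.0125  0.0641] 0.21771678174318682
[495.0004 -62.1219]
scene origin 227 255 scale 8
wrist origin 445 0 scale 4
```

View pics/g1.png

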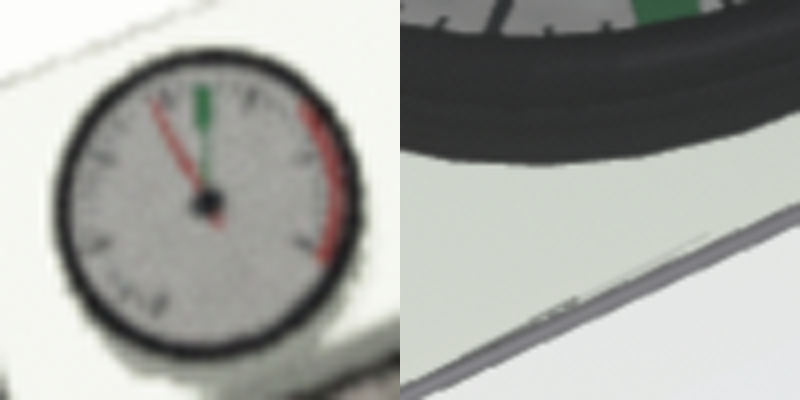

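```bash
cat > a.py <<'E'
from h import *
import sys
# args: crop coords ox oy scale pivot tip set
v=list(map(float,sys.argv[1:]))
ox,oy,k=v[:3];P=[(ox+v[i]/k,oy+v[i+1]/k) for i in(3,5,7)]
r=ang(imaging.get_calibration("scene"),np.array([.4125,.285,.0686]),*P);print(np.round(r,3),np.degrees(r[2]))
E
python3 a.py 227 255 8 207 203 153 100 203 86
```

```text
[-0.124  0.321  0.444 32.478 32.208] 25.45160409885809
```

The needle is now about 25° short and following the knob. Turning 20° more.

```bash
python3 -m creep '0 0 0 4;0 0 0 8;0 0 0 12;0 0 0 16;0 0 0 19;0 0 0 20;0 0 0 20;0 0 0 20'; python3 g.py 2
```

```text
time_s: 23.6
eef_pos: [0.4998, 0.1679, 0.0738]
tool_rot: [0.0, 0.405, 0.914, 0.0]
ft_force: [1.1, 4.4, 1.4]
opening: 0.221
[0.4998 0.1679 0.0738] -0.05627957946975504 [0.1491 5.3262 2.1163] [ 1.197  -0.2529  0.0585] 0.21708351233254203
[ 369.1995 -105.3951]
scene origin 227 255 scale 8
wrist origin 319 0 scale 4
```

View pics/g2.png

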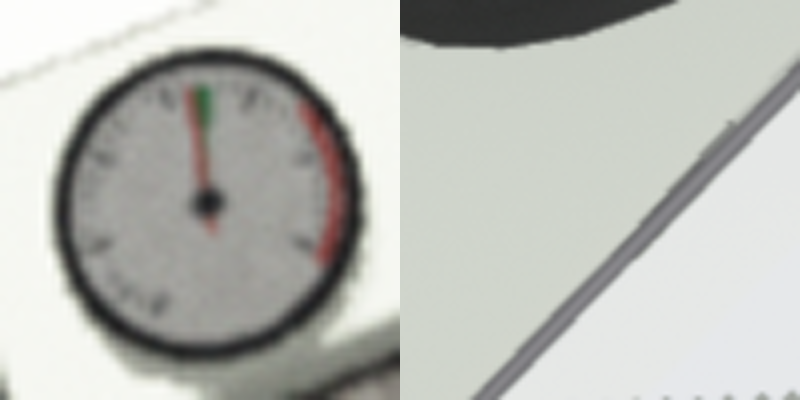

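```bash
cat > fit.py <<'E'
from h import *
O=np.array([.4125,.285,.0686]);c=imaging.get_calibration("scene")
def fit(im,piv=None):
    f=im.astype(float); a=proj(c,O)
    res={}
    ys,xs=np.mgrid[int(a[1])-20:int(a[1])+21,int(a[0])-20:int(a[0])+21]
    D=dial(c,O,np.c_[xs.ravel(),ys.ravel()]); P=f[ys.ravel(),xs.ravel()]
    # pivot from dark hub / rim left to given
    r=np.hypot(*D.T)
    hub=(r<.007)*np.clip(70-P.mean(1),0,None); pv=(D*hub[:,None]).sum(0)/hub.sum()
    V=D-pv; r=np.hypot(*V.T); th=np.arctan2(V[:,0],V[:,1])
    for n,w in(("red",P[:,0]-np.maximum(P[:,1],P[:,2])),("green",P[:,1]-np.maximum(P[:,0],P[:,2]))):
        w=np.where((r>.012)&(r<.031)&(abs(th-.1)<.9),np.clip(w-12,0,None),0)
        d=(V*w[:,None]).sum(0); res[n]=np.degrees(np.arctan2(d[0],d[1])),w.sum()
    return pv*1e3,res
if __name__=="__main__":
    for k in range(3):
        pv,r=fit(imaging.camera("scene"));print(pv,r)
    for f in("pics/scene10.png",): print(f,fit(cv2.imread(f)[:,:,::-1]))
E
python3 fit.py
```

```text
[0.0279 0.8649] {'red': (np.float64(9.344912927287254), np.float64(229.0)), 'green': (np.float64(19.106521616954936), np.float64(90.0))}
[-0.0572  0.9012] {'red': (np.float64(9.653486861057427), np.float64(235.0)), 'green': (np.float64(19.204046415268238), np.float64(90.0))}
[0.0122 0.7458] {'red': (np.float64(9.314027247923189), np.float64(228.0)), 'green': (np.float64(19.33953717998683), np.float64(97.0))}
pics/scene10.png (array([0.1034, 1.025 ]), {'red': (np.float64(-29.507230363519504), np.float64(315.0)), 'green': (np.float64(17.513284613501543), np.float64(151.0))})
```

```bash
python3 -m creep '0 0 0 2;0 0 0 4;0 0 0 5;0 0 0 5;0 0 0 5'; python3 g.py 3; python3 fit.py
```

```text
time_s: 24.35
eef_pos: [0.4998, 0.1679, 0.0738]
tool_rot: [0.0, 0.444, 0.896, 0.001]
ft_force: [1.1, 5.9, 1.3]
opening: 0.218
[0.4999 0.1679 0.0738] -0.1326040514408363 [2.3666 5.7895 2.9657] [ 1.2519 -0.3111  0.0139] 0.21863983080483157
[ 334.9987 -107.708 ]
scene origin 227 255 scale 8
wrist origin 284 0 scale 4
[-0.0563  0.9713] {'red': (np.float64(15.449916572589691), np.float64(170.0)), 'green': (np.float64(22.6070146556377), np.float64(3.0))}
[-0.0738  0.9244] {'red': (np.float64(15.398449107666139), np.float64(175.0)), 'green': (np.float64(22.66236806030443), np.float64(3.0))}
[-0.0047  0.8172] {'red': (np.float64(15.315108857919906), np.float64(183.0)), 'green': (np.float64(22.448415850610154), np.float64(1.0))}
pics/scene10.png (array([0.1034, 1.025 ]), {'red': (np.float64(-29.507230363519504), np.float64(315.0)), 'green': (np.float64(17.513284613501543), np.float64(151.0))})
```

View pics/g3.png

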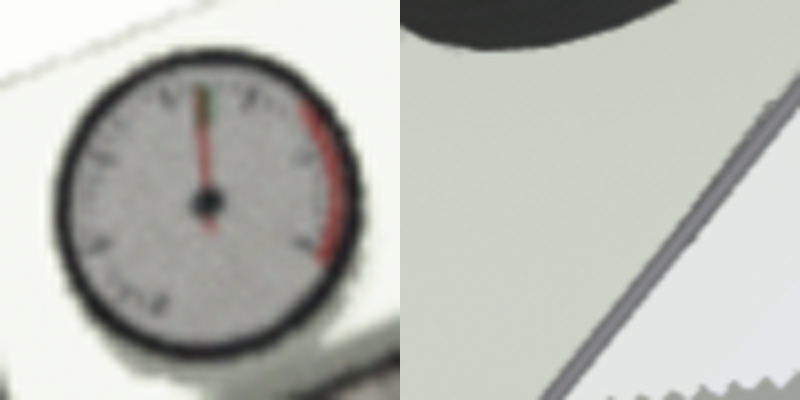

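```bash
python3 - <<'E'
from h import *
it=imaging.camera("top");cv2.imwrite("pics/t12.png",cv2.resize(it[228:268,200:248,::-1],None,fx=10,fy=10,interpolation=cv2.INTER_CUBIC))
im=imaging.camera("scene");cv2.imwrite("pics/s12.png",cv2.resize(im[262:284,242:264,::-1],None,fx=25,fy=25,interpolation=cv2.INTER_LINEAR))
E
```

```text
(no output)
```

View pics/t12.png

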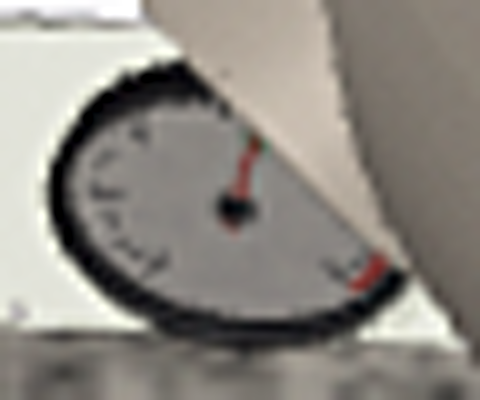

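View pics/s12.png

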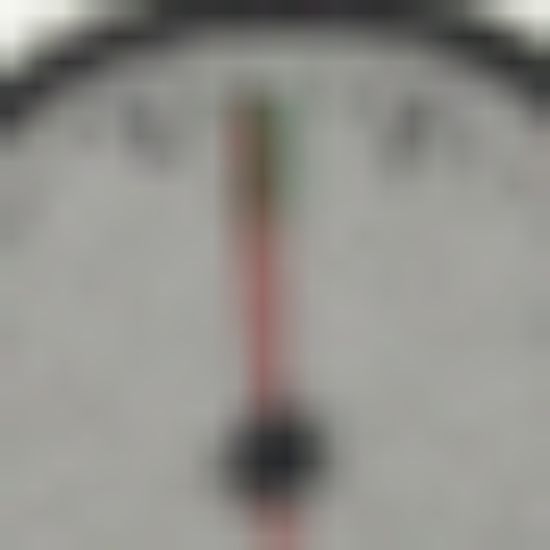

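The needle overlaps the green flag but sits slightly to its left, roughly 2°. Nudging 2° clockwise.

```bash
python3 -m creep '0 0 0 1;0 0 0 2;0 0 0 2;0 0 0 2'; python3 - <<'E'
from h import *
from fit import fit
ims=[imaging.camera("scene") for _ in range(4)]
for i in ims[:2]: print(fit(i))
im=np.mean(ims,0).astype(np.uint8);cv2.imwrite("pics/s13.png",cv2.resize(im[262:284,242:264,::-1],None,fx=25,fy=25,interpolation=cv2.INTER_LINEAR))
E
```

```text
time_s: 25.1
eef_pos: [0.4999, 0.1679, 0.0738]
tool_rot: [0.0, 0.46, 0.888, 0.001]
ft_force: [1.4, 5.5, 1.6]
opening: 0.22
(array([-0.0272,  1.0395]), {'red': (np.float64(17.724488323038404), np.float64(170.0)), 'green': (np.float64(0.0), np.float64(0.0))})
(array([-0.0789,  0.9729]), {'red': (np.float64(17.835304168187836), np.float64(176.0)), 'green': (np.float64(0.0), np.float64(0.0))})
```

View pics/s13.png

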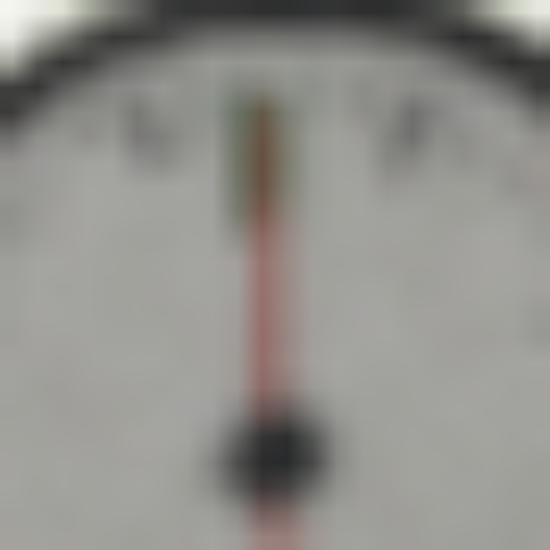

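The needle now lies centred on the green flag: red 17.8°, green 17.5°. Releasing and withdrawing straight up.

```bash
python3 -m creep '0 0 0 0;0 0 0 0;0 0 0 0;0 0 0 0' -0.18; python3 -m creep '0 0 -0.005 0;0 0 -0.015 0;0 0 -0.03 0;0 0 -0.05 0;0 0 -0.08 0;0 0 -0.11 0;0 0 -0.13 0;0 0 -0.13 0'; python3 - <<'E'
from h import *
from fit import fit
ims=[imaging.camera("scene") for _ in range(4)]
for i in ims[:2]: print(fit(i))
im=np.mean(ims,0).astype(np.uint8);cv2.imwrite("pics/s14.png",cv2.resize(im[262:284,242:264,::-1],None,fx=25,fy=25,interpolation=cv2.INTER_LINEAR))
cv2.imwrite("pics/s14f.png",im[:,:,::-1])
iw=imaging.camera("wrist");cv2.imwrite("pics/w14.png",iw[:,:,::-1]);p,R,s=tcp();print(p,R,s["q"],s["ft_force"])
E
```

```text
time_s: 25.7
eef_pos: [0.4994, 0.1671, 0.0735]
tool_rot: [-0.0, 0.461, 0.887, -0.0]
ft_force: [0.0, 0.2, 0.6]
opening: 0.408
time_s: 26.5
eef_pos: [0.5009, 0.1682, 0.2077]
tool_rot: [0.002, 0.461, 0.887, 0.002]
ft_force: [0.9, -0.5, 0.2]
opening: 0.407
(array([-0.0808,  0.8004]), {'red': (np.float64(17.475684198882796), np.float64(162.0)), 'green': (np.float64(0.0), np.float64(0.0))})
(array([-0.082 ,  0.8703]), {'red': (np.float64(17.56519517209345), np.float64(171.0)), 'green': (np.float64(0.0), np.float64(0.0))})
[0.4991 0.1672 0.2032] [[-0.5752  0.818  -0.001 ]
 [ 0.818   0.5752 -0.0002]
 [ 0.0004 -0.001  -1.    ]] [ 0.1724  0.2701 -0.7186  1.9154  0.2058  1.0312 -0.0221] [-0.619  -0.6737  0.4147]
```

View pics/s14.png

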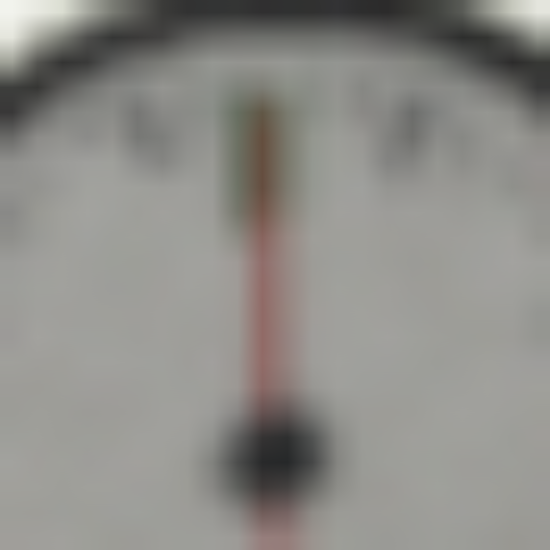

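View pics/s14f.png

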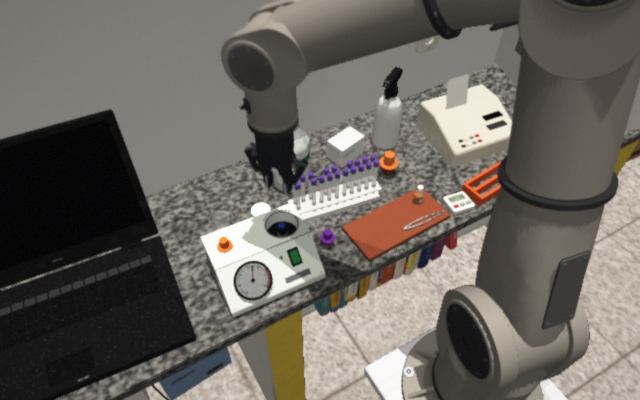

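View pics/w14.png

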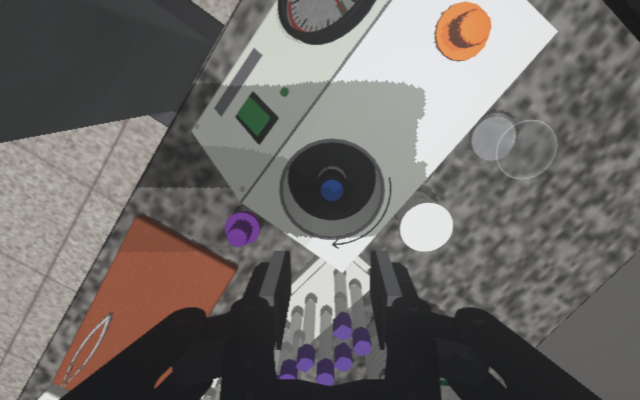

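The needle is still on the set hand, the plug is in, and the bystanders look undisturbed. One closer check of the gauge with the wrist camera from higher up.

```bash
python3 -m creep '0.02 0.01 -0.03 0;0.05 0.03 -0.05 0;0.06 0.03 -0.05 0;0.06 0.03 -0.05 0;0.06 0.03 -0.05 0;0.06 0.03 -0.05 0'; python3 - <<'E'
from h import *
c=imaging.get_calibration("wrist");iw=imaging.camera("wrist")
O=np.array([.4125,.285,.0686]);b=proj(c,O).astype(int);print(b)
x=max(0,b[0]-60);y=max(0,b[1]-60);print(x,y)
cv2.imwrite("pics/w15.png",cv2.resize(iw[y:y+120,x:x+120,::-1],None,fx=5,fy=5,interpolation=cv2.INTER_CUBIC))
E
```

```text
time_s: 27.35
eef_pos: [0.4896, 0.2323, 0.2527]
tool_rot: [-0.0, 0.461, 0.887, -0.001]
ft_force: [-0.3, -0.3, 0.3]
opening: 0.413
[294  70]
234 10
```

View pics/w15.png

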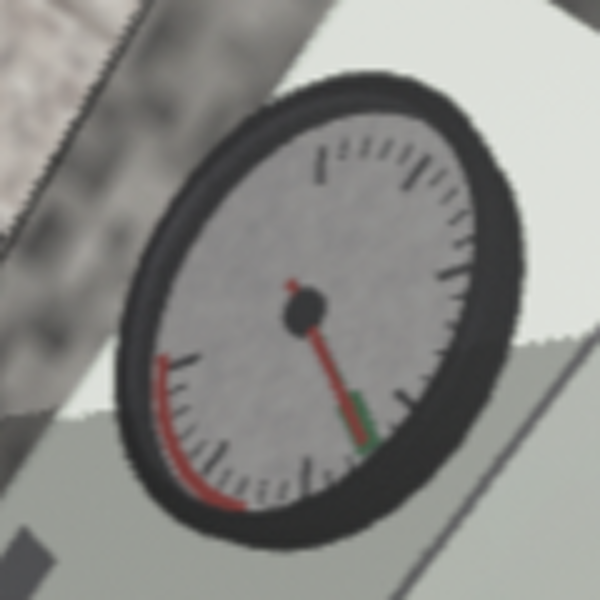

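```bash
python3 - <<'E'
from h import *
O=np.array([.4125,.285,.0686]);c=imaging.get_calibration("scene")
def pca(f,ch,c0):
    im=cv2.imread(f)[:,:,::-1].astype(float);a=proj(c,O)
    ys,xs=np.mgrid[int(a[1])-20:int(a[1])+21,int(a[0])-20:int(a[0])+21]
    D=dial(c,O,np.c_[xs.ravel(),ys.ravel()]);P=im[ys.ravel(),xs.ravel()]
    o=[k for k in range(3) if k!=ch]
    w=np.clip(P[:,ch]-np.maximum(P[:,o[0]],P[:,o[1]])-6,0,None)
    u=np.array([np.sin(c0),np.cos(c0)]);D=D-[0,.0009];l=D@u;t=D@[u[1],-u[0]]
    w=w*((abs(t)<.004)&(l>-.012)&(l<.034))
    A=np.c_[l,np.ones_like(l)];s=np.sqrt(w);k=np.linalg.lstsq(A*s[:,None],t*s,rcond=None)[0]
    return np.degrees(c0+np.arctan(k[0])),k[1]*1e3,w.sum(), (w*l).sum()/w.sum()
print(pca("pics/scene10.png",1,.31),pca("pics/s14f.png",0,.31),pca("pics/scene10.png",0,-.5))
E
```

```text
(np.float64(18.69911159127247), np.float64(-0.486473276169422), np.float64(315.0), np.float64(0.023451516188405474)) (np.float64(18.53657798245459), np.float64(-0.23671976293925545), np.float64(461.0), np.float64(0.011433313206675592)) (np.float64(-28.241584032523438), np.float64(-0.2835472858126956), np.float64(685.0), np.float64(0.015838893825495307))
```

Fitting each hand's direction in the same camera, which removes parallax, gives green 18.7° and red 18.5°. They agree, so I'm handing in.

```bash
python3 - <<'E'
from h import *
p,R,s=tcp();print(s["time_s"],p,s["ft_force"]);print(arm.job_done())
E
```

```text
27.4 [0.4897 0.2324 0.2529] [ 0.9254 -0.7672 -0.1134]
the job is handed in; nothing more can be done
None
```

The job is handed in at 27.4 s. The orange test plug is fully home in the intake port, and the red needle stands on the green set hand.

- **Plug:** The first grasp closed on air just above the plug without touching it. The fingertips turned out to stand about 24 mm farther back from the TCP than stated. I went lower, took the plug and pushed it home; the wrist force read up to 14 N at the end, firmer than I intended for "gently". The needle then jumped as expected, and the plug stayed in when released.
- **Knob:** I gripped it in the well, pressed lightly and backed off three times on teeth (3.5–5 N at 1 mm). About 24° clockwise of the start it dropped 5.5 mm at about 2 N. I turned it a further 57° clockwise, play included, then let go; the needle held.
- **Final checks:** The same-camera line fit gave green 18.7° and red 18.5°. One oblique wrist picture seemed to show the needle about 1–2° past the set hand, which I put down to parallax. After I withdrew, the wrist force was about zero. By eye the plug was seated and the vial, tweezers, cup and flask looked undisturbed; I did not measure them.

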